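Turn chocolate bars face-down in the turnover jig

TASK

Pick every whole chocolate bar out of the crate (leave the broken ones and the cutter in it) and seat each one face-up in a pocket of the open hinged plate. Push the retaining slide fully in, swing the plate right over onto the nests, and only then draw the slide fully out so that the bars drop face-down into the nests. Swing the plate back to lie open, so that the bars are left fully down in their nests, backs up, and disturb nothing else on the table.

Things in the scene. Friction and masses are not known exactly. Their poses are not given: they have to be found in the camera images.
- crate_in (a point): Shallow grey tray (the crate), fixed, open on top: outer 292 x 227 mm, walls 6 mm thick and 42 mm high, inner floor 6 mm above the table. This point is the centre of the inner floor; x runs along the tray's long side, z up.
- bar_1_c (a point): Centre of a whole chocolate bar, 90 x 40 x 20 mm, 0.09 kg (may be absent). Flat back: a 14 mm thick slab of the full outline; other side the patterned face: 2 x 4 raised segments, 6 mm high, set in 3 mm all round. Starts in the crate, face up. x along the 90 mm, y across, z out of the patterned face.
- bar_2_c (a point): Centre of a whole chocolate bar, 90 x 40 x 20 mm, 0.09 kg (may be absent). Flat back: a 14 mm thick slab of the full outline; other side the patterned face: 2 x 4 raised segments, 6 mm high, set in 3 mm all round. Starts in the crate, face up. x along the 90 mm, y across, z out of the patterned face.
- bar_3_c (a point): Centre of a whole chocolate bar, 90 x 40 x 20 mm, 0.09 kg (may be absent). Flat back: a 14 mm thick slab of the full outline; other side the patterned face: 2 x 4 raised segments, 6 mm high, set in 3 mm all round. Starts in the crate, face up. x along the 90 mm, y across, z out of the patterned face.
- piece_1_c (a point): Broken bar, only about 48 x 40 x 20 mm, same chocolate, lying in the crate; stays there. The point is its centre; x along the 48 mm.
- piece_2_c (a point): Broken bar, only about 48 x 40 x 20 mm, same chocolate, lying in the crate; stays there. The point is its centre; x along the 48 mm.
- cutter_c (a point): Plain round ring cutter, 67 mm across, 28 mm high, lying in the crate; stays there. The point is its centre, 14 mm up.
- pocket_1 (a point): Centre of the floor of a pocket of the hinged plate, nearest the robot; pockets 70 mm apart. x along the hinge, z out of the floor. A bar lies in it along the pocket's y, between leaning rails 12 mm high (1.5 mm clear of the bar at the floor, 2 mm more at the top) beside the last 15 mm of the bar at each end and a stop at each end; the middle of the long sides is free for fingers.
- nest_1 (a point): Centre of the floor of the nest in the jig's base that lies under pocket 1 of the closed plate, 18 mm above the table. x along the hinge, z up; the bar lies along y. Leaning rails 10 mm high, 2 mm clear of the bar at the floor and 5 mm more at the top, beside the middle 42 mm of its long sides; a 10 mm wide stop at each end.
- pocket_2 (a point): Centre of the floor of a pocket of the hinged plate, the middle one; pockets 70 mm apart. x along the hinge, z out of the floor. A bar lies in it along the pocket's y, between leaning rails 12 mm high (1.5 mm clear of the bar at the floor, 2 mm more at the top) beside the last 15 mm of the bar at each end and a stop at each end; the middle of the long sides is free for fingers.
- nest_2 (a point): Centre of the floor of the nest in the jig's base that lies under pocket 2 of the closed plate, 18 mm above the table. x along the hinge, z up; the bar lies along y. Leaning rails 10 mm high, 2 mm clear of the bar at the floor and 5 mm more at the top, beside the middle 42 mm of its long sides; a 10 mm wide stop at each end.
- pocket_3 (a point): Centre of the floor of a pocket of the hinged plate, farthest from the robot; pockets 70 mm apart. x along the hinge, z out of the floor. A bar lies in it along the pocket's y, between leaning rails 12 mm high (1.5 mm clear of the bar at the floor, 2 mm more at the top) beside the last 15 mm of the bar at each end and a stop at each end; the middle of the long sides is free for fingers.
- nest_3 (a point): Centre of the floor of the nest in the jig's base that lies under pocket 3 of the closed plate, 18 mm above the table. x along the hinge, z up; the bar lies along y. Leaning rails 10 mm high, 2 mm clear of the bar at the floor and 5 mm more at the top, beside the middle 42 mm of its long sides; a 10 mm wide stop at each end.
- flipper (a joint): Hinge of the plate (rad): 0 = open, pockets up, lying left (+y) of the hinge; grows as the plate is lifted and swung over; pi = closed over the nests, pockets down. Firm stops at both ends. No spring, light friction: it falls to the side it leans to. Plate with slide: 0.57 kg.
- flipper_hinge (a point): Middle of the plate's hinge axis, 36 mm above the table. The axis is this point's x (roughly away from the robot, level), y points to the side where the open plate lies, z up. Pocket centres (plate open) and nest centres lie 79 mm to either side of the axis; pocket floors are 28 mm above the table with the plate open. The jig is fixed, its base 216 x 292 mm.
- handle (a point): Middle of the plate's handle: a round steel bar 14 mm thick, parallel to the hinge, free over 84 mm between two arms, 33 mm clear of the plate's outer edge. It turns with the plate; in the frame of the hinge point it lies at y = 190 mm, z = -11 mm while the plate is open. The bar may turn between the fingers.
- slide (a joint): Polished steel retaining slide on the plate (m), moving along the hinge's x: 0 = drawn out towards the robot, its six tabs stand between the pockets; 0.034 = fully in (away from the robot), a tab over each end of every pocket, 0.6 mm above a seated bar. Firm stops, 1.5 N friction, starts anywhere. With the plate closed, 0.034 holds the bars up, 0 lets them drop 5 mm into the nests.
- slide_grip (a point): Centre of the slide's black grip block: 28 mm along the hinge's x, 16 mm across (y), 36 mm high. It stands out beyond the plate's end nearest the robot and can be gripped across its 16 mm from above, plate open or closed; about 44 mm above the table with the plate open, 28 mm with it closed.
- pen: Bystander, not to be disturbed: marker pen 131 mm long, lying on the table.
- thermometer: Bystander, not to be disturbed: probe thermometer, 132 mm, lying on the table.
- dipper: Bystander, not to be disturbed: dipping fork, 200 mm long, lying on the table.
There are look-alikes about, which are no part of the job. What is shaped like the part that bears bar_1_c but white is not meant.

How it is judged:
By the outcome, as a careful person would: the job done as asked, in the order asked, and still so for the second after the job is handed in, with the robot touching nothing.
Of bar_1, bar_2, bar_3 only 2 to 3 are there at a start; the rules pass over those that are not, and their reading is None.
At some moment in a run one of bar_1, bar_2, bar_3, piece_1, piece_2 may be knocked a few centimetres aside while the robot is not near it.
It also fails if it takes over 210 s, if anything falls off the work surface, if the arm or the gripper's body presses on something with over 40 N, if the wrist force passes 120 N, or if a joint passes its speed limit or range.

ROBOT

A 6-joint arm with a two-finger parallel gripper is mounted at the origin on a cart in front of the work surface, level with it; the furniture and walls round the work are solid. World frame = base frame: x ahead of the robot, y to its left, z up, the work surface at z = 0. Lengths are in mm, angles in rad, forces in N, time in s.
With the tool pointing down it reaches from about 350 to 775 mm from the base axis. Payload 7.3 kg.
Tool frame: the origin (TCP) lies at the very end of the fingers, on their centre line; the grasp point (between the pads) lies 19 mm behind it; x points along the fingers, z is the direction in which the jaws open and shut, and the axes are right-handed (so a half turn about x gives the same grasp; the last joint's range is limited). The gripper opens to 92 mm and grips with 3 to 60 N. Pads are 19 mm wide; open, the fingers measure 130 mm over their backs; the gripper's body (75 mm by 190 mm) begins 47 mm behind the grasp point.
Start: joints at [1.087, 0.342, 1.524, -0, 1.275, -0.146], TCP at [173.978, 495.355, 226.741] pointing down, gripper open.
Joint ranges: [-2.53, 2.53], [-0.77, 2.02], [0.04, 2.7], [-1, 4.14], [0.28, 2.66], [-3.11, 3.11]. Speed limits (rad/s): [2.57, 2.57, 3.14, 3.14, 3.14, 3.14].

INTERFACE

Orientations are given as [roll, pitch, yaw] about the fixed x, y, z axes, in that order (R = Rz(yaw) Ry(pitch) Rx(roll)).
In Python, from plant import * gives the robot as it stands.
- The arm moves only by the shell command python3 -m creep 'ROWS'. ROWS is JSON, a list of rows, each an object of numbers: "tx", "ty", "tz": the shift along the tool's x, y, z in cm; "wx", "wy", "wz": the turn, a rotation vector about the tool's x, y, z in rad; "gripper": the closure, from -1 (fully open) to 1 (shut). A call has 1 to 8 rows; each row is the pose to reach, as a shift and turn from the pose commanded when the call began, along the tool's axes at that moment; what a row does not reach only later rows make up. A row lasts 1/12 s, in which the tool goes at most 41.7 mm and 7.16 degrees, less where a joint would pass 70% of its speed; a pose out of reach is approached as far as the arm can. A call with a gripper value outside its range is refused whole. The fingers move at their own pace and stop on an object; the grip force is fixed at half the most. Time passes only in rows, so rows that repeat a pose let the fingers close. It gives the time, the measured TCP pose, the force and the opening at its end, in the units of the state.
- get_obs(): the state, without advancing time (a new reading comes with each control period).
- capture(name): name is "scene" or "side" or "wrist"; returns a dict with "frame" (384x512x3 uint8, red, green, blue), "z_map" (384x512 float32, mm along the optical axis (not along the pixel's ray), 0 where there is no reading), "vertical_fov" (degrees; the focal length in pixels is half the picture's height over the tangent of half this angle, whatever the lens; pixels are square), "cx", "cy" (the principal point, pixels), "xyz" and "rotation" of the camera in the world. Camera axes: x right, y down, z forward; pixel columns grow to the right and rows downward; lengths in mm; the calibration is good to about 2 mm. A picture is of the moment at which its call begins.
- close_job(): hands the job in, once; it reports no verdict.
The state is a dict: "time": time; "joint_positions": joint angles; "dq": joint speeds; "tau": joint torques, N m; "tool_pos": TCP position; "tcp_rot": TCP orientation; "contact_force": force on the tool from outside, world axes, zero at the start; "moment": the same for the moment, N m; "grip_width": finger opening in mm.
Only numpy, scipy, OpenCV 4.12 (cv2) and the standard library are available. Lean on these libraries where they do the work, as an engineer would, in place of code of your own. Each camera call takes 0.05 s, during which the arm holds its last target.

## Working session

There is one attempt and no reset: what is moved stays moved. The work goes in short steps, Python scripts to look and compute and a shell command to move; the robot and the scene stay as the last step left them, time stands still between calls to the robot, and variables do not carry over. Pictures are saved under pics/ and viewed, and the job is handed in when it is done.

```bash
ls; mkdir -p pics
python3 - <<'E'
from plant import *
import cv2
print(get_obs())
for n in ["scene","side","wrist"]:
    c=capture(n); cv2.imwrite(f"pics/{n}0.png",c["frame"][:,:,::-1])
    print(n,c["vertical_fov"],c["cx"],c["cy"],c["xyz"],c["rotation"])
E
```

```text
pics
{'time': 0.0, 'joint_positions': array([ 1.08699775e+00,  3.42708206e-01,  1.52501585e+00, -4.33863773e-05,
        1.27541423e+00, -1.45986271e-01]), 'dq': array([-0.00076857, -0.00154359,  0.00164402, -0.00052829, -0.00047375,
        0.0003312 ]), 'tau': array([ 8.03439689e-04, -4.31249177e+01, -2.44221961e+01,  7.18295923e-02,
        5.57357760e-02, -1.44264586e-04]), 'tool_pos': array([173.7877128 , 494.96305224, 226.052915  ]), 'tcp_rot': array([ 3.02244186,  1.56925014, -2.02774676]), 'contact_force': array([ 1.29966177,  0.16136711, -0.0730202 ]), 'moment': array([0.02303492, 0.0225807 , 0.01840174]), 'grip_width': 91.70074565418273}
scene 52.77674922412796 260.79846543337385 195.95652041480696 [ -13.05182387  861.25399915 1210.61734021] [-2.41167844e+00 -2.62447094e-04 -2.51887342e+00]
side 50.420473030319066 260.5198243177672 187.2065766747436 [  -3.12808377 1035.64931803  543.47363129] [-1.95098279  0.00263218 -2.60949205]
wrist 65.09638157839716 253.83085637114326 192.9435561085218 [ 99.66153162 521.66243585 384.00021321] [2.84613459e+00 2.06355461e-03 1.23242737e+00]
```

View pics/scene0.png

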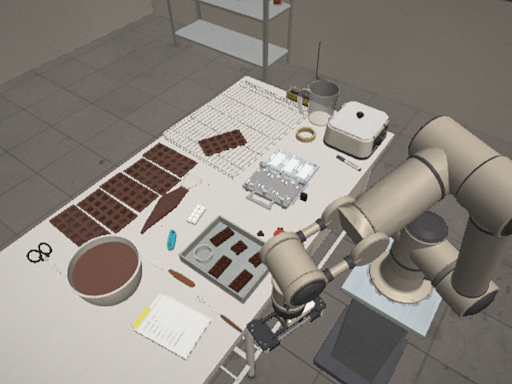

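View pics/side0.png

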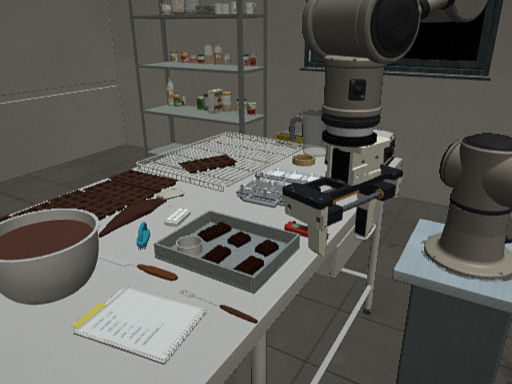

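View pics/wrist0.png

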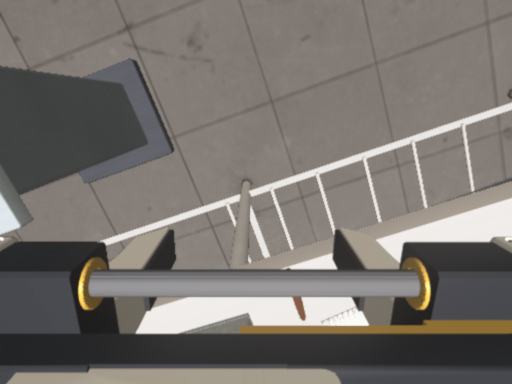

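```bash
cat > h.py <<'E'
from plant import *
import numpy as np, cv2
from scipy.spatial.transform import Rotation as Ro
def cam(c):
    f=c["frame"].shape[0]/2/np.tan(np.radians(c["vertical_fov"])/2)
    return f,Ro.from_euler('xyz',c["rotation"]).as_matrix(),np.array(c["xyz"])
def ray(c,u,v):
    f,R,t=cam(c); d=R@np.array([(u-c["cx"])/f,(v-c["cy"])/f,1.]); return t,d
def onz(c,u,v,z):
    t,d=ray(c,u,v); return t+d*(z-t[2])/d[2]
def depth(c,u,v):
    t,d=ray(c,u,v); return t+d*c["z_map"][int(round(v)),int(round(u))]
def cloud(c):
    f,R,t=cam(c); H,W=c["z_map"].shape; u,v=np.meshgrid(np.arange(W),np.arange(H))
    z=c["z_map"]; P=np.stack([(u-c["cx"])/f*z,(v-c["cy"])/f*z,z],-1)@R.T+t
    P[z==0]=np.nan; return P
def proj(c,p):
    f,R,t=cam(c); q=R.T@(np.array(p,float)-t); return q[0]/q[2]*f+c["cx"],q[1]/q[2]*f+c["cy"]
def crop(c,u0,v0,u1,v1,s,name):
    im=cv2.resize(c["frame"][v0:v1,u0:u1,::-1],None,fx=s,fy=s,interpolation=cv2.INTER_CUBIC); cv2.imwrite("pics/"+name,im)
def tocall(p,rot=None,obs=None):
    """shift (cm) along current tool axes to world p"""
    o=obs or get_obs(); R=Ro.from_euler('xyz',o["tcp_rot"]); 
    s=R.inv().apply(np.array(p)-o["tool_pos"])/10
    w=None
    if rot is not None: w=(R.inv()*rot).as_rotvec()
    return np.round(s,2),w
def down(yaw):
    """tool x down, jaw axis (z) horizontal at angle yaw"""
    z=np.array([np.cos(yaw),np.sin(yaw),0]); x=np.array([0,0,-1.]); y=np.cross(z,x)
    return Ro.from_matrix(np.stack([x,y,z],1))
E
python3 - <<'E'
from h import *
o=get_obs(); R=Ro.from_euler('xyz',o["tcp_rot"]).as_matrix(); print(R.round(3))
c=capture("scene")
for n,u,v in [("crateC",225,257),("jig",281,180),("grip",304,196),("table",190,250),("white",197,214),("handle?",255,197)]:
    print(n,depth(c,u,v).round(0))
crop(c,160,140,340,320,4.4/1.0 if 0 else 3.3,"s1.png")
c=capture("side"); crop(c,120,150,340,310,3.6,"s2.png")
E
```

```text
[[-0.    -0.943  0.331]
 [-0.001  0.331  0.943]
 [-1.     0.    -0.001]]
crateC [538. 315.  26.]
jig [ 581. -113.   40.]
grip [449. -79.  55.]
table [672. 358.   6.]
white [756. 222.  22.]
handle? [635.  -0.  -0.]
```

View pics/s1.png

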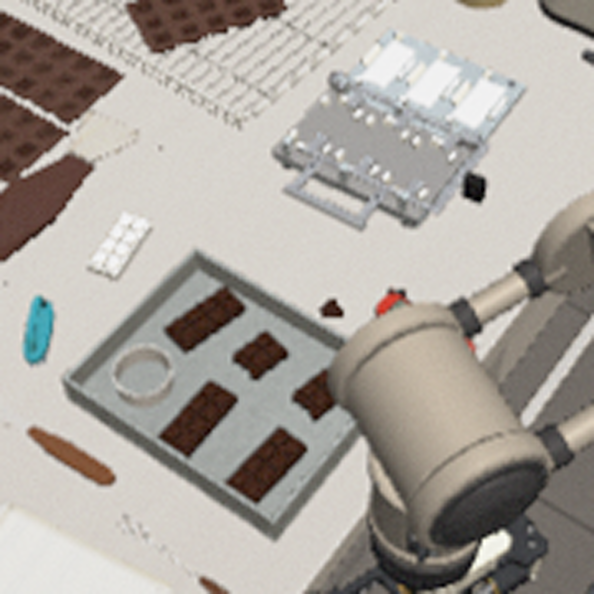

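View pics/s2.png

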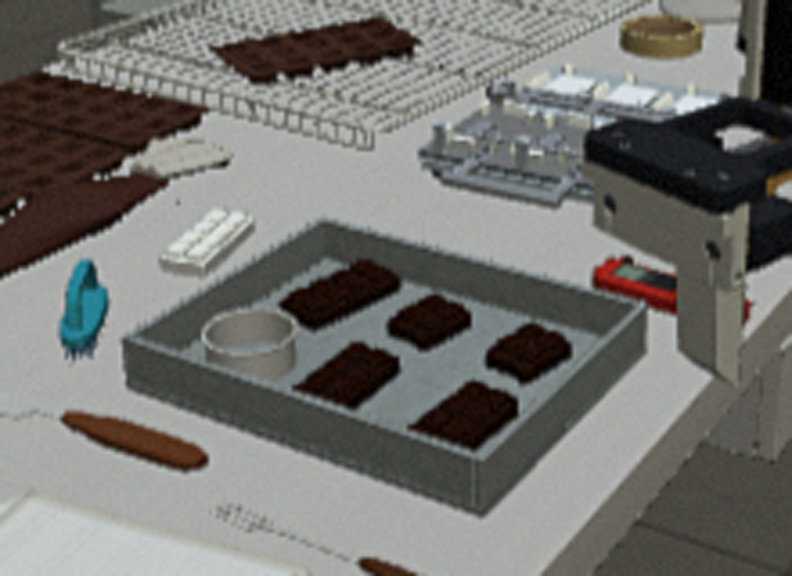

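Run:
```python
from h import *
c=capture("scene")
q=[onz(c,160+u/3.3,140+v/3.3,42) for u,v in [(68,378),(195,250),(275,535)]]
print(np.round(q)); print(np.linalg.norm(q[0]-q[1]),np.linalg.norm(q[0]-q[2]), (q[1]+q[2])/2)
for n,u,v,z in [("b",205,317,26),("b",198,417,26),("b",267,464,26),("p",260,355,26),("p",318,395,26),("cut",143,373,34),("handle",328,203,25),("hleft",283,155,28),("grip",474,186,44),("pocketc",375,165,28),("nestc",430,85,18)]:
    print(n,onz(c,160+u/3.3,140+v/3.3,z).round(0))
w=capture("wrist"); f,R,t=cam(w); print("cam fwd",R[:,2],"up",-R[:,1]); o=get_obs();
Rt=Ro.from_euler('xyz',o["tcp_rot"]).as_matrix(); print("cam in tool",Rt.T@(t-o["tool_pos"]), Rt.T@R)
```

```text
[[665. 407.  42.]
 [668. 190.  42.]
 [372. 421.  42.]]
216.95530586563586 293.3383068867682 [520.07220986 305.48961549  42.        ]
b [605. 249.  26.]
b [527. 355.  26.]
b [433. 357.  26.]
p [522. 254.  26.]
p [439. 258.  26.]
cut [608. 351.  34.]
handle [592.  27.  25.]
hleft [684.  -3.  28.]
grip [454. -86.  44.]
pocketc [580. -57.  28.]
nestc [ 608. -229.   18.]
cam fwd [ 0.27441588 -0.09774448 -0.95663052] up [-0.90249932  0.31723534 -0.29130175]
cam in tool [-157.79779257   78.80841777    0.33036285] [[ 8.76996986e-04 -2.91321758e-01  9.56624725e-01]
 [-5.81080144e-04 -9.56625080e-01 -2.91321333e-01]
 [ 9.99999447e-01 -3.00387702e-04 -1.00823860e-03]]
```

Run:
```python
from h import *
print(tocall([519,225,250],down(0)))
```

```text
(array([ -2.34, -41.51, -14.07]), array([ 1.23300695e+00, -2.59057264e-04,  1.56148648e-04]))
```

```bash
python3 -m creep '[{"tx":-2.3,"ty":-5,"tz":-2,"wx":0.15},{"tx":-2.3,"ty":-8,"tz":-3,"wx":0.25},{"tx":-2.3,"ty":-12,"tz":-4,"wx":0.35},{"tx":-2.3,"ty":-16,"tz":-5.5,"wx":0.47},{"tx":-2.3,"ty":-20,"tz":-7,"wx":0.6},{"tx":-2.3,"ty":-24,"tz":-8,"wx":0.7},{"tx":-2.3,"ty":-27,"tz":-9,"wx":0.82},{"tx":-2.3,"ty":-27,"tz":-9,"wx":0.82}]'
python3 - <<'E'
from h import *
print(tocall([519,225,250],down(0)))
E
```

```text
(array([ -2.34, -41.51, -14.07]), array([ 1.23300695e+00, -2.59057264e-04,  1.56148648e-04]))validation failed for argument at $[0]...
```

```bash
python3 -m creep '[{"tx":-2.3,"ty":-5,"tz":-2,"wx":0.15,"wy":0,"wz":0,"gripper":-1},{"tx":-2.3,"ty":-8,"tz":-3,"wx":0.25,"wy":0,"wz":0,"gripper":-1},{"tx":-2.3,"ty":-12,"tz":-4,"wx":0.35,"wy":0,"wz":0,"gripper":-1},{"tx":-2.3,"ty":-16,"tz":-5.5,"wx":0.47,"wy":0,"wz":0,"gripper":-1},{"tx":-2.3,"ty":-20,"tz":-7,"wx":0.6,"wy":0,"wz":0,"gripper":-1},{"tx":-2.3,"ty":-24,"tz":-8,"wx":0.7,"wy":0,"wz":0,"gripper":-1},{"tx":-2.3,"ty":-27,"tz":-9,"wx":0.82,"wy":0,"wz":0,"gripper":-1},{"tx":-2.3,"ty":-27,"tz":-9,"wx":0.82,"wy":0,"wz":0,"gripper":-1}]'
python3 - <<'E'
from h import *
print(tocall([519,225,250],down(0)))
E
```

```text
time: 1.02
tool_pos: [403.9, 317.0, 249.6]
tcp_rot: [-0.934, 1.568, -0.532]
contact_force: [-0.2, -0.7, 0.5]
grip_width: 91.6
(array([ -0.  , -12.96,   7.01]), array([0.4011611 , 0.00213274, 0.00191987]))
```

```bash
python3 -m creep '[{"tx":0,"ty":-3,"tz":2,"wx":0.1,"wy":0,"wz":0,"gripper":-1},{"tx":0,"ty":-6,"tz":3.5,"wx":0.2,"wy":0,"wz":0,"gripper":-1},{"tx":0,"ty":-9,"tz":5,"wx":0.3,"wy":0,"wz":0,"gripper":-1},{"tx":0,"ty":-13,"tz":7,"wx":0.401,"wy":0,"wz":0,"gripper":-1},{"tx":0,"ty":-13,"tz":7,"wx":0.401,"wy":0,"wz":0,"gripper":-1},{"tx":0,"ty":-13,"tz":7,"wx":0.401,"wy":0,"wz":0,"gripper":-1}]'
python3 - <<'E'
from h import *
print(tocall([519,225,250],down(0)))
w=capture("wrist"); crop(w,0,0,512,384,1.5,"w1.png"); c=capture("scene"); crop(c,150,130,330,310,3.3,"s3.png")
E
```

```text
time: 1.52
tool_pos: [516.2, 228.7, 249.1]
tcp_rot: [-2.955, 1.57, -2.945]
contact_force: [-0.1, 1.0, 0.0]
grip_width: 91.7
(array([-0.09, -0.37,  0.27]), array([ 0.00987204, -0.00077443,  0.00015057]))
```

View pics/w1.png

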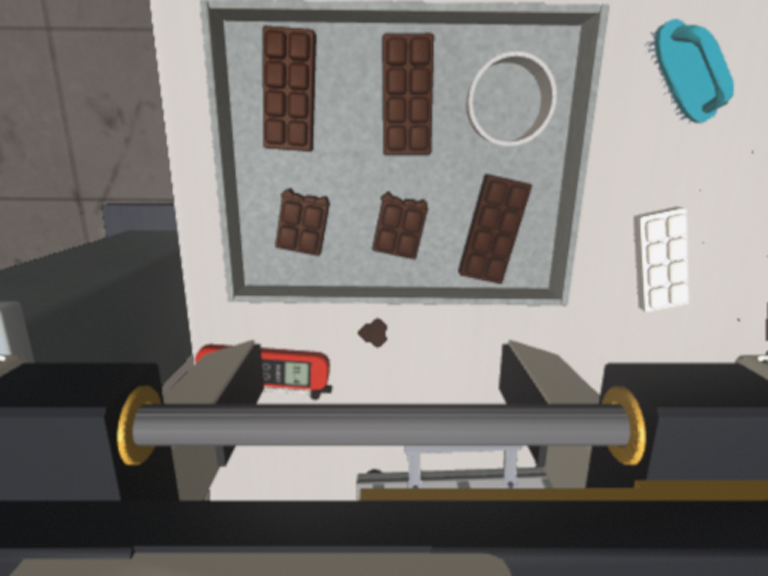

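```bash
cat >> h.py <<'E'
def bars(c,z=20,roi=None,thr=(90,)):
    im=cv2.cvtColor(c["frame"],cv2.COLOR_RGB2HSV); r=c["frame"][:,:,0].astype(int); b=c["frame"][:,:,2].astype(int)
    m=((r-b>12)&(r<140)).astype(np.uint8)*255
    m=cv2.morphologyEx(m,cv2.MORPH_CLOSE,np.ones((5,5)))
    P=cloud(c); out=[]
    for k in cv2.findContours(m,cv2.RETR_EXTERNAL,cv2.CHAIN_APPROX_NONE)[0]:
        if cv2.contourArea(k)<400: continue
        W=np.array([onz(c,u,v,z)[:2] for u,v in k[:,0]],np.float32)
        (cx,cy),(w,h),a=cv2.minAreaRect(W)
        if w>h: ang=a; L,S=w,h
        else: ang=a+90; L,S=h,w
        ang=(ang+180)%180
        mm=np.zeros_like(m); cv2.drawContours(mm,[k],-1,255,-1)
        hz=np.nanpercentile(P[mm>0][:,2],[20,50,80])
        uv=k[:,0].mean(0)
        if not(30<S<55): continue
        out.append((uv.round(0),round(cx,1),round(cy,1),round(L,1),round(S,1),round(ang,1),hz.round(1)))
    return out
E
python3 - <<'E'
from h import *
w=capture("wrist")
for b in bars(w): print(b)
import pickle; pickle.dump(w,open("w1.pkl","wb"))
P=cloud(w); 
for n,(u,v) in dict(rimTL=(137,4),rimTR=(403,5),rimBL=(154,199),rimBR=(377,201),floor=(233,100),table=(420,120),white=(442,173)).items(): print(n,P[v,u].round(1))
for n,(u,v) in dict(TL=(137,3),TR=(404,4),BL=(155,200),BR=(377,202)).items(): print(n,onz(w,u,v,42).round(1))
E
```

```text
(array([129., 313.]), 327.9, -7.8, 62.4, 40.6, 90.5, array([303.9, 310.1, 314.9]))
(array([268., 152.]), 531.9, 247.2, 50.6, 39.3, 79.1, array([19.6, 24.3, 25.7]))
(array([202., 150.]), 447.3, 249.0, 50.3, 39.8, 79.1, array([19.5, 24.3, 25.7]))
(array([331., 154.]), 613.3, 243.7, 88.2, 39.3, 78.3, array([20. , 24.5, 25.8]))
(array([273.,  64.]), 535.9, 350.3, 87.3, 38.8, 90.9, array([20.1, 24.5, 25.7]))
(array([194.,  60.]), 441.8, 353.6, 88.5, 38.4, 86.5, array([20. , 24.6, 25.8]))
rimTL [387.7 407.   42.7]
rimTR [ 6.893e+02  4.214e+02 -5.000e-01]
rimBL [387.5 188.8  42.9]
rimBR [672.1 189.8  42.8]
floor [486.6 310.8   6.1]
table [ 7.325e+02  2.888e+02 -3.000e-01]
white [762.6 222.3  19.7]
TL [387.5 408.2  42. ]
TR [671.9 410.7  42. ]
BL [388.3 187.2  42. ]
BR [672.6 188.2  42. ]
```

```bash
python3 - <<'E'
from h import *
print(tocall([585,-205,300],down(0)))
E
python3 -m creep '[{"tx":-1,"ty":-3,"tz":0.5,"wx":0,"wy":0,"wz":0,"gripper":-1},{"tx":-2,"ty":-7,"tz":1,"wx":0,"wy":0,"wz":0,"gripper":-1},{"tx":-3,"ty":-11,"tz":2,"wx":0,"wy":0,"wz":0,"gripper":-1},{"tx":-5,"ty":-15,"tz":3,"wx":0,"wy":0,"wz":0,"gripper":-1},{"tx":-5,"ty":-19,"tz":4,"wx":0,"wy":0,"wz":0,"gripper":-1},{"tx":-5,"ty":-23,"tz":5,"wx":0,"wy":0,"wz":0,"gripper":-1},{"tx":-5,"ty":-27,"tz":6,"wx":0,"wy":0,"wz":0,"gripper":-1},{"tx":-5,"ty":-31,"tz":6.8,"wx":0,"wy":0,"wz":0,"gripper":-1}]'
python3 -m creep '[{"tx":0,"ty":-4,"tz":0,"wx":0,"wy":0,"wz":0,"gripper":-1},{"tx":0,"ty":-8,"tz":0,"wx":0,"wy":0,"wz":0,"gripper":-1},{"tx":0,"ty":-12,"tz":0,"wx":0,"wy":0,"wz":0,"gripper":-1},{"tx":0,"ty":-12,"tz":0,"wx":0,"wy":0,"wz":0,"gripper":-1},{"tx":0,"ty":-12,"tz":0,"wx":0,"wy":0,"wz":0,"gripper":-1}]'
python3 - <<'E'
from h import *
w=capture("wrist"); crop(w,0,0,512,384,1.5,"w2.png"); import pickle; pickle.dump(w,open("w2.pkl","wb"))
E
```

```text
(array([ -5.05, -43.69,   6.47]), array([ 0.01412898, -0.00071263, -0.0003691 ]))
time: 2.33
tool_pos: [586.4, -76.8, 300.3]
tcp_rot: [0.35, 1.57, 0.366]
contact_force: [0.3, -0.1, -0.4]
grip_width: 92.0
time: 2.75
tool_pos: [587.6, -197.3, 299.4]
tcp_rot: [2.218, 1.57, 2.229]
contact_force: [0.2, 0.1, 0.4]
grip_width: 91.4
```

View pics/w2.png

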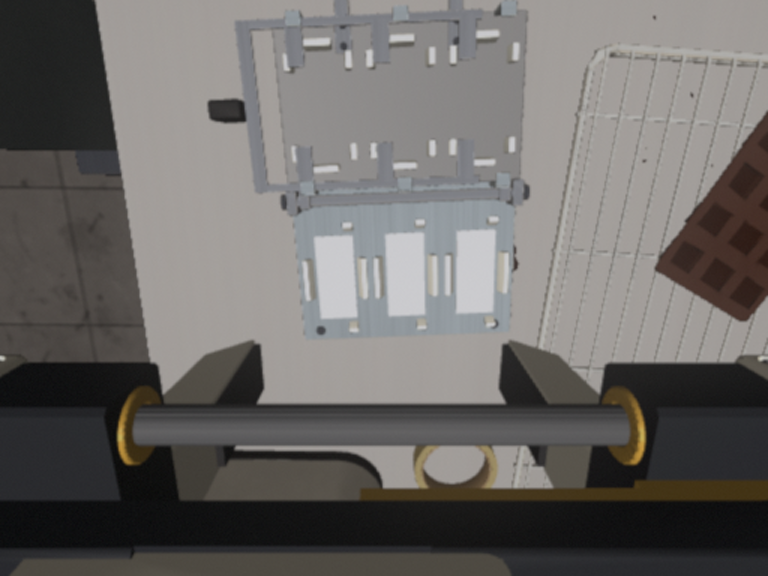

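Run:
```python
from h import *; import pickle
w=pickle.load(open("w2.pkl","rb"))
crop(w,130,0,370,135,3.3,"w2a.png")
crop(w,130,115,370,235,3.3,"w2b.png")
# nests white pads
g=w["frame"].astype(int); m=((g.min(2)>200)).astype(np.uint8)*255
m[:, :185]=0; m[:,345:]=0; m[:145]=0; m[225:]=0
P=cloud(w)
for k in cv2.findContours(m,cv2.RETR_EXTERNAL,cv2.CHAIN_APPROX_NONE)[0]:
    if cv2.contourArea(k)<300: continue
    r=cv2.minAreaRect(np.array([onz(w,u,v,18)[:2] for u,v in k[:,0]],np.float32))
    mm=np.zeros_like(m); cv2.drawContours(mm,[k],-1,255,-1)
    print(k[:,0].mean(0),r,np.nanmedian(P[mm>0][:,2]))
```

```text
[223.58333333 184.11805556] ((542.33984375, -239.78976440429688), (34.23413848876953, 81.7720947265625), 2.722123384475708) 18.455485920895285
[270.03448276 182.31034483] ((611.7830810546875, -236.36976623535156), (34.296630859375, 82.40424346923828), 2.1093156337738037) 18.447652299762012
[316.53793103 180.35862069] ((682.4788208007812, -232.57330322265625), (34.876304626464844, 82.30567169189453), 3.438849687576294) 18.392757155556865
```

View pics/w2a.png

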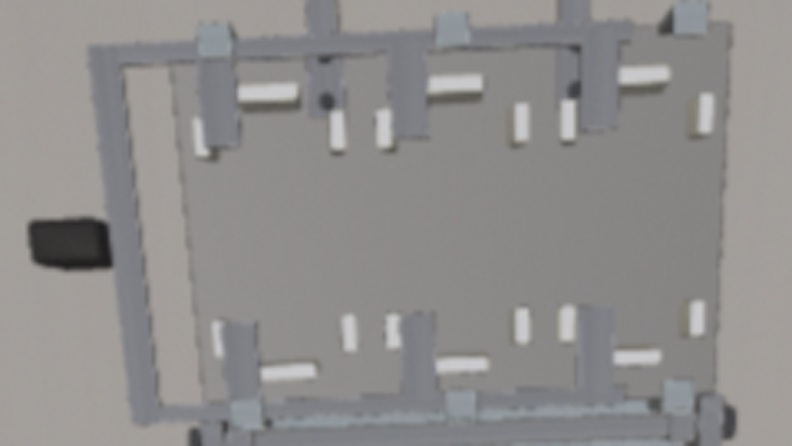

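View pics/w2b.png

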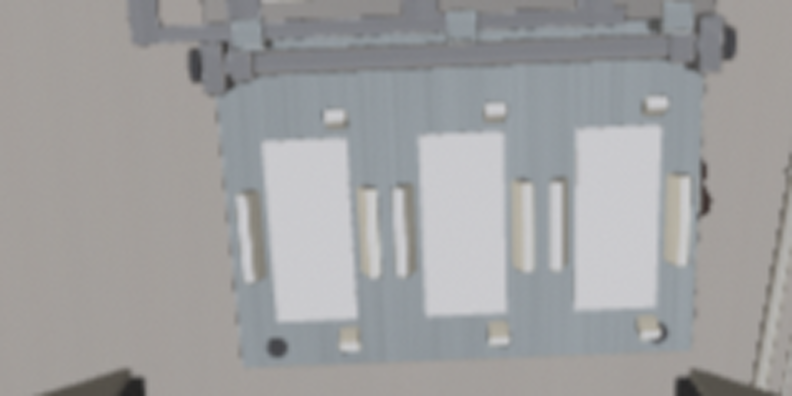

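Run:
```python
from h import *; import pickle
w=pickle.load(open("w2.pkl","rb")); P=cloud(w)
f=lambda u,v:(130+u/3.3,v/3.3)
for n,a,b in [("p1",(268,93),(287,372)),("p2",(455,84),(462,365)),("p3",(643,75),(637,357)),("p1 rails top",(203,138),(338,131)),("p2 rails top",(385,129),(521,123)),("p3rt",(568,119),(705,113)),("p1rb",(219,338),(350,332)),("p2rb",(394,331),(522,325)),("p3rb",(568,323),(697,318))]:
    qa,qb=onz(w,*f(*a),40),onz(w,*f(*b),40); print(n,((qa+qb)/2).round(1),np.linalg.norm(qa-qb).round(1),depth(w,*f(*a)).round(1),depth(w,*f(*b)).round(1))
for n,a in [("grip",(68,243)),("tab",(218,110)),("tab",(408,100)),("tab",(598,90)),("tabb",(240,355)),("tabb",(418,350)),("tabb",(597,345)),("floor",(460,220))]:
    print(n,depth(w,*f(*a)).round(1))
# grip mask
g=w["frame"].astype(int).max(2); m=((g<60)).astype(np.uint8); m[:, :136]=0; m[:,168:]=0; m[:50]=0;m[90:]=0
v,u=np.nonzero(m); 
pp=P[v,u]; pp=pp[pp[:,2]>52]; print("griptop",np.nanmin(pp,0),np.nanmax(pp,0))
q=np.array([onz(w,a,b,62)[:2] for a,b in zip(u,v)]); print(q.min(0),q.max(0))
```

```text
p1 [535.1 -82.6  40. ] 101.7 [532.7 -31.7  39.6] [ 537.4 -133.3   40.1]
p2 [605.8 -78.9  40. ] 101.9 [603.1 -28.1  40.3] [ 608.5 -129.9   38.9]
p3 [676.3 -75.1  40. ] 101.8 [673.5 -24.3  40.1] [ 679.6 -126.    38.1]
p1 rails top [533.3 -45.9  40. ] 51.6 [509.5 -49.2  50.5] [559.1 -44.6  41. ]
p2 rails top [602.7 -42.3  40. ] 51.7 [576.9 -43.5  39.3] [628.6 -40.8  39.1]
p3rt [672.1 -38.2  40. ] 51.8 [646.5 -39.1  38.2] [698.2 -36.7  39.3]
p1rb [ 536.7 -119.    40. ] 52.8 [ 510.1 -120.4   38.9] [ 563.  -117.5   38.5]
p2rb [ 606.4 -115.5   40. ] 51.4 [ 580.8 -116.9   39.4] [ 632.1 -114.1   39.5]
p3rb [ 676.2 -111.9   40. ] 51.6 [ 650.5 -113.1   39.5] [ 702.1 -110.7   39.6]
grip [459.9 -87.1  62.3]
tab [515.7 -39.9  51.4]
tab [585.6 -35.6  50. ]
tab [655.1 -31.9  51.3]
tabb [ 520.3 -126.7   50.9]
tabb [ 590.4 -124.    52.1]
tabb [ 660.6 -121.4   51.2]
floor [606.8 -74.1  27.8]
griptop [446.51773515 -93.23889043  52.18978463] [471.85014078 -79.21442258  63.78549175]
[446.52315689 -94.42359079] [474.60883838 -79.38283629]
```

Run:
```python
from h import *
print(tocall([459,-87,150],down(np.radians(-87))))
```

```text
(array([ 14.98,  11.03, -12.73]), array([ 1.53129756e+00, -9.26752413e-04, -6.25983980e-04]))
```

```bash
python3 -m creep '[{"tx":1,"ty":1.5,"tz":-1.5,"wx":0.12,"wy":0,"wz":0,"gripper":-1},{"tx":3,"ty":3,"tz":-3,"wx":0.24,"wy":0,"wz":0,"gripper":-1},{"tx":5,"ty":4.5,"tz":-4.5,"wx":0.36,"wy":0,"wz":0,"gripper":-1},{"tx":7,"ty":6,"tz":-6,"wx":0.48,"wy":0,"wz":0,"gripper":-1},{"tx":9,"ty":7.5,"tz":-7.5,"wx":0.6,"wy":0,"wz":0,"gripper":-1},{"tx":11,"ty":9,"tz":-9,"wx":0.72,"wy":0,"wz":0,"gripper":-1},{"tx":13,"ty":10,"tz":-11,"wx":0.84,"wy":0,"wz":0,"gripper":-1},{"tx":14,"ty":11,"tz":-12.7,"wx":0.96,"wy":0,"wz":0,"gripper":-1}]'
python3 -m creep '[{"tx":0,"ty":0,"tz":0,"wx":0.12,"wy":0,"wz":0,"gripper":-0.1},{"tx":0,"ty":0,"tz":0,"wx":0.24,"wy":0,"wz":0,"gripper":-0.1},{"tx":0,"ty":0,"tz":0,"wx":0.36,"wy":0,"wz":0,"gripper":-0.1},{"tx":0,"ty":0,"tz":0,"wx":0.48,"wy":0,"wz":0,"gripper":-0.1},{"tx":0,"ty":0,"tz":0,"wx":0.57,"wy":0,"wz":0,"gripper":-0.1},{"tx":0,"ty":0,"tz":0,"wx":0.57,"wy":0,"wz":0,"gripper":-0.1}]'
python3 - <<'E'
from h import *
print(tocall([459,-87,37],down(np.radians(-87))))
c=capture("scene"); crop(c,230,130,350,230,5,"s4.png"); w=capture("wrist"); crop(w,0,0,512,384,1.2,"w3.png")
E
```

```text
time: 3.47
tool_pos: [457.1, -84.8, 158.1]
tcp_rot: [-2.732, 1.568, 2.602]
contact_force: [0.3, -0.5, -0.8]
grip_width: 91.8
time: 3.97
tool_pos: [459.5, -86.2, 160.2]
tcp_rot: [1.765, 1.57, 0.247]
contact_force: [-0.2, -0.2, -0.5]
grip_width: 56.5
(array([12.32, -0.06,  0.08]), array([ 0.00094774, -0.00016996, -0.00086303]))
```

View pics/w3.png

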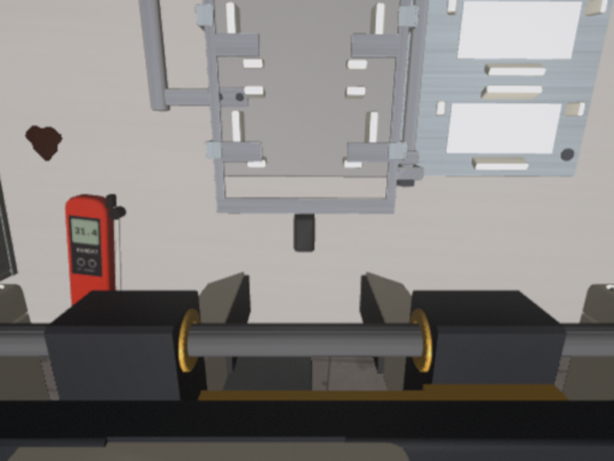

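```bash
python3 - <<'E'
from h import *
w=capture("wrist"); P=cloud(w); print(P[185:200,248:258].reshape(-1,3)[::30].round(1))
# two-view triangulation of the grip top centre
import pickle
a=pickle.load(open("w2.pkl","rb"))
t1,d1=ray(a,130+68/3.3,243/3.3); t2,d2=ray(w,304/1.2,232/1.2)
A=np.stack([d1,-d2],1); s=np.linalg.lstsq(A,t2-t1,rcond=None)[0]; print(t1+s[0]*d1,t2+s[1]*d2)
E
python3 -m creep '[{"tx":2,"ty":0,"tz":0,"wx":0,"wy":0,"wz":0,"gripper":-0.1},{"tx":5,"ty":0,"tz":0,"wx":0,"wy":0,"wz":0,"gripper":-0.1},{"tx":7,"ty":0,"tz":0,"wx":0,"wy":0,"wz":0,"gripper":-0.1},{"tx":9,"ty":0,"tz":0,"wx":0,"wy":0,"wz":0,"gripper":-0.1},{"tx":11,"ty":0,"tz":0,"wx":0,"wy":0,"wz":0,"gripper":-0.1},{"tx":12.2,"ty":0,"tz":0,"wx":0,"wy":0,"wz":0,"gripper":-0.1},{"tx":12.2,"ty":0,"tz":0,"wx":0,"wy":0,"wz":0,"gripper":0.4},{"tx":12.2,"ty":0,"tz":0,"wx":0,"wy":0,"wz":0,"gripper":0.6}]'
python3 -m creep '[{"tx":0,"ty":0,"tz":0,"wx":0,"wy":0,"wz":0,"gripper":0.8},{"tx":0,"ty":0,"tz":0,"wx":0,"wy":0,"wz":0,"gripper":1},{"tx":0,"ty":0,"tz":0,"wx":0,"wy":0,"wz":0,"gripper":1},{"tx":0,"ty":0,"tz":0,"wx":0,"wy":0,"wz":0,"gripper":1},{"tx":0,"ty":0,"tz":0,"wx":0,"wy":0,"wz":0,"gripper":1},{"tx":0,"ty":0,"tz":0,"wx":0,"wy":0,"wz":0,"gripper":1}]'
```

```text
[[468.  -81.   62.9]
 [464.8 -81.2  61.2]
 [461.8 -81.3  60.7]
 [459.5 -81.5  62.1]
 [456.8 -81.6  62.4]]
[457.2434319  -86.41493445  54.0623752 ] [457.84493382 -86.31157692  53.87678653]
time: 4.78
tool_pos: [459.3, -88.0, 37.6]
tcp_rot: [-2.113, 1.57, 2.654]
contact_force: [0.3, -0.3, 0.5]
grip_width: 41.2
time: 5.28
tool_pos: [459.1, -86.2, 38.5]
tcp_rot: [-3.042, 1.567, 1.723]
contact_force: [-0.8, 13.0, 8.0]
grip_width: 15.9
```

```bash
python3 -m creep '[{"tx":0,"ty":-0.3,"tz":-0.1,"wx":0,"wy":0,"wz":0,"gripper":1},{"tx":0,"ty":-0.6,"tz":-0.1,"wx":0,"wy":0,"wz":0,"gripper":1},{"tx":0,"ty":-0.9,"tz":-0.1,"wx":0,"wy":0,"wz":0,"gripper":1},{"tx":0,"ty":-1.2,"tz":-0.1,"wx":0,"wy":0,"wz":0,"gripper":1},{"tx":0,"ty":-1.5,"tz":-0.1,"wx":0,"wy":0,"wz":0,"gripper":1},{"tx":0,"ty":-1.6,"tz":-0.1,"wx":0,"wy":0,"wz":0,"gripper":1},{"tx":0,"ty":-1.7,"tz":-0.1,"wx":0,"wy":0,"wz":0,"gripper":1},{"tx":0,"ty":-1.7,"tz":-0.1,"wx":0,"wy":0,"wz":0,"gripper":1}]'
python3 -m creep '[{"tx":0,"ty":-0.1,"tz":0,"wx":0,"wy":0,"wz":0,"gripper":1},{"tx":0,"ty":-0.2,"tz":0,"wx":0,"wy":0,"wz":0,"gripper":1},{"tx":0,"ty":-0.2,"tz":0,"wx":0,"wy":0,"wz":0,"gripper":1},{"tx":0,"ty":-0.2,"tz":0,"wx":0,"wy":0,"wz":0,"gripper":1}]'
```

```text
time: 5.95
tool_pos: [442.5, -87.0, 38.5]
tcp_rot: [2.761, 1.569, 1.242]
contact_force: [0.8, 9.0, 5.0]
grip_width: 15.6
time: 6.28
tool_pos: [442.4, -87.1, 38.6]
tcp_rot: [1.859, 1.566, 0.341]
contact_force: [7.3, 11.9, -0.8]
grip_width: 15.9
```

```bash
python3 -m creep '[{"tx":0,"ty":0.1,"tz":0,"wx":0,"wy":0,"wz":0,"gripper":0.2},{"tx":0,"ty":0.1,"tz":0,"wx":0,"wy":0,"wz":0,"gripper":0.2},{"tx":0,"ty":0.1,"tz":0,"wx":0,"wy":0,"wz":0,"gripper":0.2},{"tx":0,"ty":0.1,"tz":0,"wx":0,"wy":0,"wz":0,"gripper":0.2},{"tx":-4,"ty":0.1,"tz":0,"wx":0,"wy":0,"wz":0,"gripper":0.2},{"tx":-8,"ty":0.1,"tz":0,"wx":0,"wy":0,"wz":0,"gripper":0},{"tx":-12,"ty":0.1,"tz":0,"wx":0,"wy":0,"wz":0,"gripper":-0.3},{"tx":-12,"ty":0.1,"tz":0,"wx":0,"wy":0,"wz":0,"gripper":-0.3}]'
python3 - <<'E'
from h import *
c=capture("scene"); crop(c,150,130,330,310,3.3,"s5.png")
print(tocall([613.3,243.7,200],down(np.radians(-11.7))))
E
```

```text
time: 6.95
tool_pos: [445.1, -89.9, 164.5]
tcp_rot: [1.148, 1.558, -0.37]
contact_force: [0.7, 0.0, 0.8]
grip_width: 52.6
(array([ -3.82,  18.72, -32.37]), array([-1.31398695,  0.00827342, -0.00434591]))
```

View pics/s5.png

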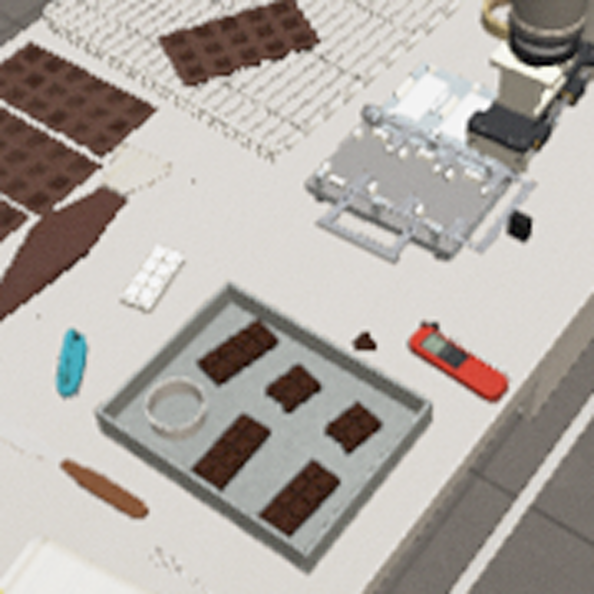

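```bash
python3 -m creep '[{"tx":-3,"ty":2,"tz":-4,"wx":-0.12,"wy":0,"wz":0,"gripper":-0.3},{"tx":-3.8,"ty":4,"tz":-7,"wx":-0.24,"wy":0,"wz":0,"gripper":-0.3},{"tx":-3.8,"ty":6,"tz":-10.5,"wx":-0.36,"wy":0,"wz":0,"gripper":-0.3},{"tx":-3.8,"ty":8,"tz":-14,"wx":-0.48,"wy":0,"wz":0,"gripper":-0.3},{"tx":-3.8,"ty":10,"tz":-17.5,"wx":-0.6,"wy":0,"wz":0,"gripper":-0.3},{"tx":-3.8,"ty":12,"tz":-21,"wx":-0.72,"wy":0,"wz":0,"gripper":-0.3},{"tx":-3.8,"ty":14,"tz":-24.5,"wx":-0.84,"wy":0,"wz":0,"gripper":-0.3},{"tx":-3.8,"ty":16,"tz":-28,"wx":-0.96,"wy":0,"wz":0,"gripper":-0.3}]'
python3 - <<'E'
from h import *
print(tocall([613.3,243.7,200],down(np.radians(-11.7))))
E
```

```text
time: 7.67
tool_pos: [586.5, 201.4, 194.2]
tcp_rot: [-2.344, 1.568, -2.897]
contact_force: [1.0, -0.2, 0.5]
grip_width: 60.0
(array([-0.59,  5.01,  0.06]), array([-0.34788102, -0.00193282,  0.00138932]))
```

```bash
python3 -m creep '[{"tx":0,"ty":2,"tz":-0.3,"wx":-0.12,"wy":0,"wz":0,"gripper":-0.3},{"tx":0,"ty":3,"tz":-0.3,"wx":-0.24,"wy":0,"wz":0,"gripper":-0.3},{"tx":0,"ty":4,"tz":-0.3,"wx":-0.35,"wy":0,"wz":0,"gripper":-0.3},{"tx":0,"ty":4,"tz":-0.3,"wx":-0.35,"wy":0,"wz":0,"gripper":-0.3},{"tx":0,"ty":4,"tz":-0.3,"wx":-0.35,"wy":0,"wz":0,"gripper":-0.3}]'
python3 - <<'E'
from h import *
print(tocall([613.3,243.7,200],down(np.radians(-11.7))))
w=capture("wrist"); crop(w,0,0,512,384,1.3,"w4.png")
for b in bars(w): print(b)
# two-view height of bar B's outline centre
import pickle; a=pickle.load(open("w1.pkl","rb"))
for p in [(535.9,350.3,20)]: print(proj(w,p))
E
```

```text
time: 8.08
tool_pos: [604.6, 234.9, 194.1]
tcp_rot: [-2.607, 1.568, -2.817]
contact_force: [0.4, -0.2, -0.2]
grip_width: 59.7
(array([-0.59,  1.04,  0.67]), array([-0.00674064, -0.00229097,  0.00134758]))
(array([ 15., 316.]), 253.1, 114.1, 53.7, 48.7, 78.0, array([265.3, 268.8, 271.9]))
(array([499., 255.]), 880.2, 74.7, 42.4, 34.2, 78.1, array([262.3, 264.7, 267.4]))
(array([159., 267.]), 464.0, 144.4, 141.0, 41.3, 42.0, array([216.4, 232.9, 277.5]))
(array([348., 267.]), 694.1, 95.5, 141.3, 42.5, 114.6, array([215.8, 232.8, 277.6]))
(array([119., 190.]), 448.2, 249.2, 50.0, 39.4, 79.1, array([19.6, 24.4, 25.8]))
(array([190., 177.]), 533.0, 247.2, 51.0, 39.5, 79.4, array([19.5, 24.3, 25.8]))
(array([261., 163.]), 614.5, 244.1, 88.8, 38.6, 77.9, array([20.1, 24.7, 25.9]))
(array([79., 96.]), 442.0, 353.7, 88.6, 40.0, 86.3, array([20.1, 24.6, 25.8]))
(array([166.,  79.]), 536.6, 350.5, 88.6, 39.7, 90.8, array([20. , 24.6, 25.8]))
(array([499.,  98.]), 870.7, 248.7, 214.1, 30.4, 91.9, array([17.6, 24.2, 28.7]))
(np.float64(166.0168341931742), np.float64(81.5790286267355))
```

View pics/w4.png

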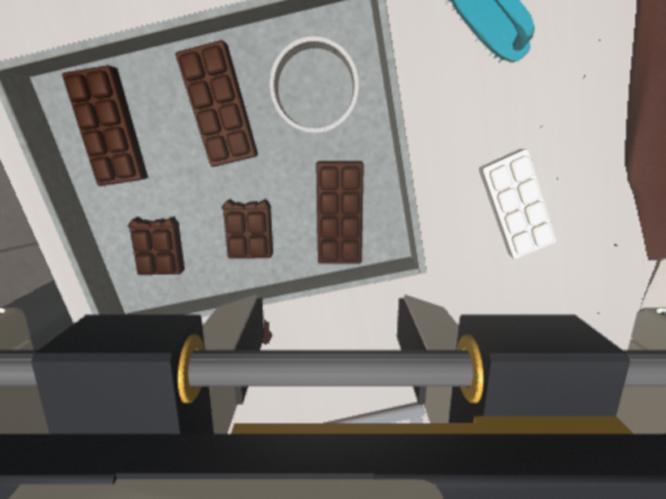

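```bash
python3 -m creep '[{"tx":0,"ty":1,"tz":0.75,"wx":-0.006,"wy":0,"wz":0,"gripper":-0.13},{"tx":3,"ty":1,"tz":0.75,"wx":-0.006,"wy":0,"wz":0,"gripper":-0.13},{"tx":6,"ty":1,"tz":0.75,"wx":-0.006,"wy":0,"wz":0,"gripper":-0.13},{"tx":9,"ty":1,"tz":0.75,"wx":-0.006,"wy":0,"wz":0,"gripper":-0.13},{"tx":11,"ty":1,"tz":0.75,"wx":-0.006,"wy":0,"wz":0,"gripper":-0.13},{"tx":13,"ty":1,"tz":0.75,"wx":-0.006,"wy":0,"wz":0,"gripper":-0.13},{"tx":13,"ty":1,"tz":0.75,"wx":-0.006,"wy":0,"wz":0,"gripper":-0.13},{"tx":13,"ty":1,"tz":0.75,"wx":-0.006,"wy":0,"wz":0,"gripper":-0.13}]'
python3 - <<'E'
from h import *
print(tocall([614.2,244,9],down(np.radians(-12))))
E
```

```text
time: 8.8
tool_pos: [613.8, 242.3, 65.1]
tcp_rot: [-2.656, 1.568, -2.861]
contact_force: [0.1, 0.9, 0.5]
grip_width: 52.5
(array([5.61, 0.18, 0.01]), array([ 0.00470376, -0.00224859,  0.00119242]))
```

```bash
python3 -m creep '[{"tx":2,"ty":0.1,"tz":0,"wx":0,"wy":0,"wz":0,"gripper":-0.13},{"tx":4,"ty":0.1,"tz":0,"wx":0,"wy":0,"wz":0,"gripper":-0.13},{"tx":5,"ty":0.1,"tz":0,"wx":0,"wy":0,"wz":0,"gripper":-0.13},{"tx":5.5,"ty":0.1,"tz":0,"wx":0,"wy":0,"wz":0,"gripper":-0.13},{"tx":5.5,"ty":0.1,"tz":0,"wx":0,"wy":0,"wz":0,"gripper":0.1},{"tx":5.5,"ty":0.1,"tz":0,"wx":0,"wy":0,"wz":0,"gripper":0.2},{"tx":5.5,"ty":0.1,"tz":0,"wx":0,"wy":0,"wz":0,"gripper":0.5},{"tx":5.5,"ty":0.1,"tz":0,"wx":0,"wy":0,"wz":0,"gripper":0.5}]'
python3 -m creep '[{"tx":0,"ty":0,"tz":0,"wx":0,"wy":0,"wz":0,"gripper":0.5},{"tx":0,"ty":0,"tz":0,"wx":0,"wy":0,"wz":0,"gripper":0.5},{"tx":-2,"ty":0,"tz":0,"wx":0,"wy":0,"wz":0,"gripper":0.5},{"tx":-5,"ty":0,"tz":0,"wx":0,"wy":0,"wz":0,"gripper":0.5},{"tx":-8,"ty":0,"tz":0,"wx":0,"wy":0,"wz":0,"gripper":0.5},{"tx":-11,"ty":0,"tz":0,"wx":0,"wy":0,"wz":0,"gripper":0.5},{"tx":-11,"ty":0,"tz":0,"wx":0,"wy":0,"wz":0,"gripper":0.5},{"tx":-11,"ty":0,"tz":0,"wx":0,"wy":0,"wz":0,"gripper":0.5}]'
python3 - <<'E'
from h import *
print(tocall([674.3,-75.1,120],down(np.radians(3))))
c=capture("side"); crop(c,120,100,340,310,3,"sd1.png"); w=capture("wrist"); crop(w,0,0,512,384,1.3,"w5.png")
E
```

```text
time: 9.47
tool_pos: [615.6, 244.6, 12.2]
tcp_rot: [0.461, 1.568, 0.259]
contact_force: [-0.3, -0.4, 2.3]
grip_width: 39.5
time: 10.13
tool_pos: [615.8, 244.7, 122.9]
tcp_rot: [0.487, 1.566, 0.285]
contact_force: [-0.4, -0.4, -2.2]
grip_width: 39.7
(array([  0.28, -30.16,  12.15]), array([-0.25429888,  0.00410459, -0.00154562]))
```

View pics/w5.png

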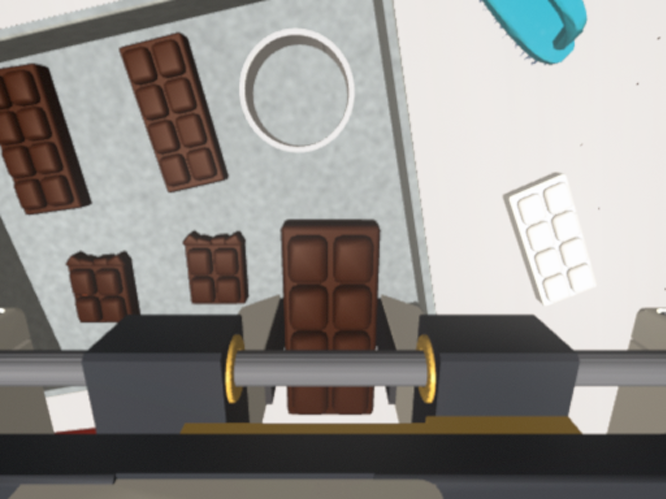

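View pics/sd1.png

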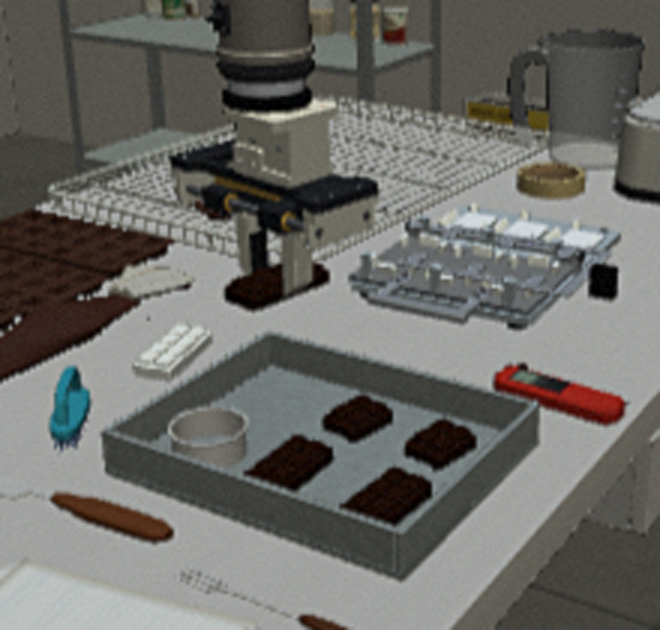

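Run:
```python
from h import *
w=capture("wrist"); o=get_obs(); R=Ro.from_euler('xyz',o["tcp_rot"])
for z in (8,14):
  for u,v in [(330,221),(330,412)]:
    print(z,R.inv().apply(onz(w,u/1.3,v/1.3,o["tool_pos"][2]+z)-o["tool_pos"]).round(1))
```

```text
8 [-8.1 45.7  0.4]
8 [ -7.9 -44.2   0.3]
14 [-14.1  47.1   0.4]
14 [-13.9 -39.2   0.3]
```

```bash
python3 -m creep '[{"tx":0,"ty":-2.5,"tz":1,"wx":-0.03,"wy":0,"wz":0,"gripper":0.5},{"tx":0,"ty":-5.5,"tz":2.2,"wx":-0.06,"wy":0,"wz":0,"gripper":0.5},{"tx":0,"ty":-9,"tz":3.6,"wx":-0.1,"wy":0,"wz":0,"gripper":0.5},{"tx":0,"ty":-12.5,"tz":5,"wx":-0.13,"wy":0,"wz":0,"gripper":0.5},{"tx":0,"ty":-16,"tz":6.5,"wx":-0.16,"wy":0,"wz":0,"gripper":0.5},{"tx":0,"ty":-19.5,"tz":8,"wx":-0.19,"wy":0,"wz":0,"gripper":0.5},{"tx":0,"ty":-23,"tz":9.4,"wx":-0.22,"wy":0,"wz":0,"gripper":0.5},{"tx":0,"ty":-26,"tz":10.5,"wx":-0.254,"wy":0.004,"wz":0,"gripper":0.5}]'
python3 -m creep '[{"tx":0,"ty":-2,"tz":0.7,"wx":0,"wy":0,"wz":0,"gripper":0.5},{"tx":0,"ty":-3,"tz":0.7,"wx":0,"wy":0,"wz":0,"gripper":0.5},{"tx":0,"ty":-3,"tz":0.7,"wx":0,"wy":0,"wz":0,"gripper":0.5},{"tx":0,"ty":-3,"tz":0.7,"wx":0,"wy":0,"wz":0,"gripper":0.5}]'
python3 - <<'E'
from h import *
print(tocall([674.3,-75.1,80],down(np.radians(3))))
E
```

```text
time: 10.95
tool_pos: [664.8, -34.0, 118.7]
tcp_rot: [3.012, 1.564, 3.065]
contact_force: [-0.7, 0.1, -0.8]
grip_width: 39.2
time: 11.28
tool_pos: [673.2, -60.3, 119.4]
tcp_rot: [2.863, 1.564, 2.915]
contact_force: [-0.6, 0.5, -1.4]
grip_width: 39.5
(array([ 3.94, -1.49,  0.06]), array([-0.00098517, -0.00625111, -0.00178836]))
```

```bash
python3 -m creep '[{"tx":1,"ty":-1,"tz":0.05,"wx":0,"wy":-0.006,"wz":0,"gripper":0.5},{"tx":2.5,"ty":-1.45,"tz":0.05,"wx":0,"wy":-0.006,"wz":0,"gripper":0.5},{"tx":3.5,"ty":-1.45,"tz":0.05,"wx":0,"wy":-0.006,"wz":0,"gripper":0.5},{"tx":3.5,"ty":-1.45,"tz":0.05,"wx":0,"wy":-0.006,"wz":0,"gripper":0.5},{"tx":3.5,"ty":-1.45,"tz":0.05,"wx":0,"wy":-0.006,"wz":0,"gripper":0.5}]'
python3 - <<'E'
from h import *
print(tocall([674.3,-75.1,34],down(np.radians(3))))
w=capture("wrist"); crop(w,100,60,412,360,2.1,"w6.png")
c=capture("scene"); crop(c,230,130,350,230,5,"s6.png")
E
```

```text
time: 11.7
tool_pos: [674.5, -73.6, 85.0]
tcp_rot: [1.534, 1.569, 1.587]
contact_force: [-0.2, -0.0, -1.1]
grip_width: 39.3
(array([ 5.1 , -0.15, -0.03]), array([ 1.19078260e-03,  5.56605400e-05, -1.52797494e-03]))
```

View pics/w6.png

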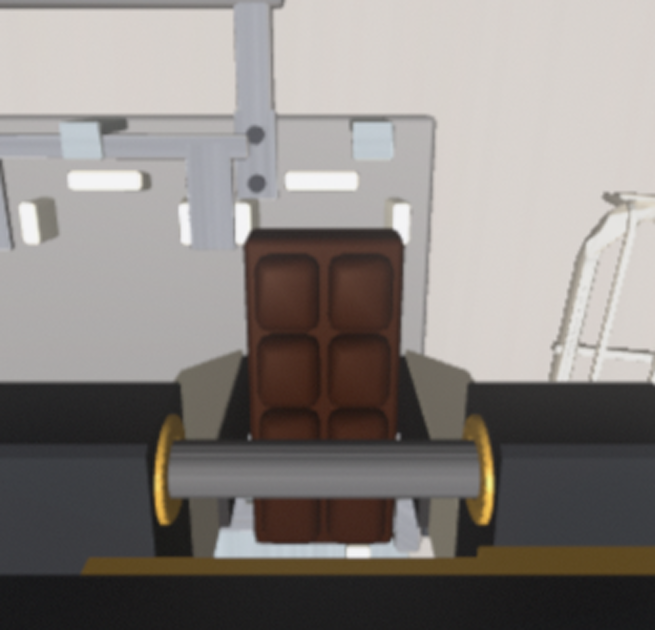

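View pics/s6.png

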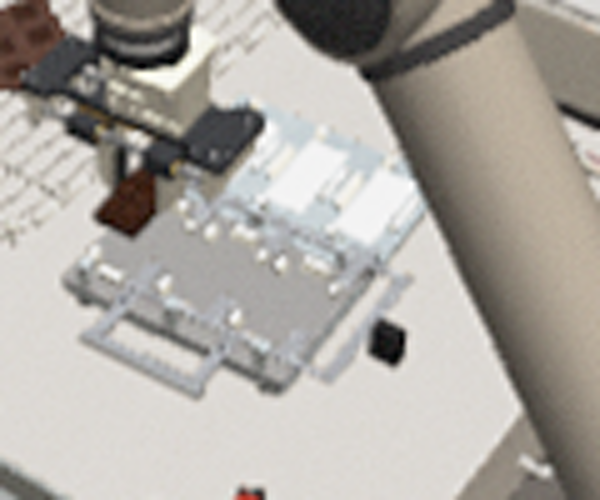

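Run:
```python
from h import *
w=capture("wrist"); o=get_obs(); R=Ro.from_euler('xyz',o["tcp_rot"])
f=lambda u,v:(100+u/2.1,60+v/2.1)
T=lambda u,v,z:R.inv().apply(onz(w,*f(u,v),z)-o["tool_pos"]).round(1)
for n,u,v,z in [("railL",244,223,40),("railR",401,221,40),("stop",321,181,40),("barL",248,240,93),("barR",403,240,93),("barfar",325,238,93)]: print(n,T(u,v,z),onz(w,*f(u,v),z).round(1))
```

```text
railL [ 46.6  36.5 -26. ] [647.9 -39.5  40. ]
railR [46.7 37.1 25.7] [699.5 -36.1  40. ]
stop [46.6 50.3 -0.6] [672.5 -24.4  40. ]
barL [ -6.4  43.4 -18.3] [655.  -32.2  93. ]
barR [-6.3 43.4 19.8] [693.1 -30.3  93. ]
barfar [-6.4 43.9  0.6] [673.9 -30.7  93. ]
```

```bash
python3 -m creep '[{"tx":1.5,"ty":-0.08,"tz":-0.06,"wx":0,"wy":0,"wz":0,"gripper":0.5},{"tx":3,"ty":-0.08,"tz":-0.06,"wx":0,"wy":0,"wz":0,"gripper":0.5},{"tx":4,"ty":-0.08,"tz":-0.06,"wx":0,"wy":0,"wz":0,"gripper":0.5},{"tx":4.5,"ty":-0.08,"tz":-0.06,"wx":0,"wy":0,"wz":0,"gripper":0.5},{"tx":4.9,"ty":-0.08,"tz":-0.06,"wx":0,"wy":0,"wz":0,"gripper":0.5},{"tx":4.9,"ty":-0.08,"tz":-0.06,"wx":0,"wy":0,"wz":0,"gripper":0.5},{"tx":4.9,"ty":-0.08,"tz":-0.06,"wx":0,"wy":0,"wz":0,"gripper":0.5}]'
```

```text
time: 12.43
tool_pos: [674.7, -75.5, 37.0]
tcp_rot: [0.593, 1.568, 0.646]
contact_force: [-0.4, 3.6, -1.9]
grip_width: 39.6
```

```bash
python3 -m creep '[{"tx":0.1,"ty":0,"tz":0,"wx":0,"wy":0,"wz":0,"gripper":0.5},{"tx":0.2,"ty":0,"tz":0,"wx":0,"wy":0,"wz":0,"gripper":0.5},{"tx":0.2,"ty":0,"tz":0,"wx":0,"wy":0,"wz":0,"gripper":0.5},{"tx":0.2,"ty":0,"tz":0,"wx":0,"wy":0,"wz":0,"gripper":0.5}]'
python3 - <<'E'
from h import *
w=capture("wrist"); crop(w,100,60,412,360,2.1,"w7.png")
E
```

```text
time: 12.77
tool_pos: [675.0, -75.3, 35.7]
tcp_rot: [0.452, 1.567, 0.504]
contact_force: [-1.2, 6.5, 1.2]
grip_width: 39.5
```

View pics/w7.png

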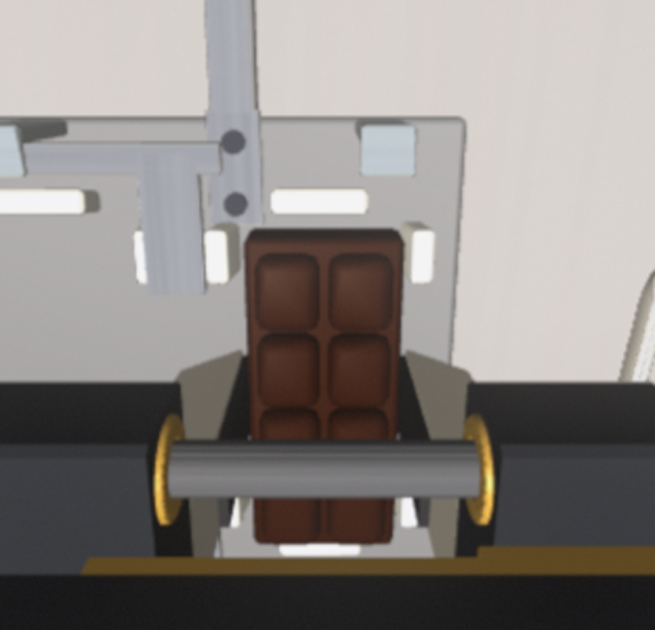

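```bash
python3 -m creep '[{"tx":0,"ty":0.12,"tz":-0.08,"wx":0,"wy":0,"wz":0,"gripper":0.5},{"tx":0.1,"ty":0.12,"tz":-0.08,"wx":0,"wy":0,"wz":0,"gripper":0.5},{"tx":0.2,"ty":0.12,"tz":-0.08,"wx":0,"wy":0,"wz":0,"gripper":0.5},{"tx":0.2,"ty":0.12,"tz":-0.08,"wx":0,"wy":0,"wz":0,"gripper":0.5},{"tx":0.2,"ty":0.12,"tz":-0.08,"wx":0,"wy":0,"wz":0,"gripper":0.5}]'
python3 - <<'E'
from h import *
w=capture("wrist"); crop(w,100,60,412,360,2.1,"w8.png")
E
```

```text
time: 13.23
tool_pos: [674.4, -75.0, 34.2]
tcp_rot: [0.079, 1.567, 0.131]
contact_force: [-1.8, 3.8, 6.3]
grip_width: 39.8
```

View pics/w8.png

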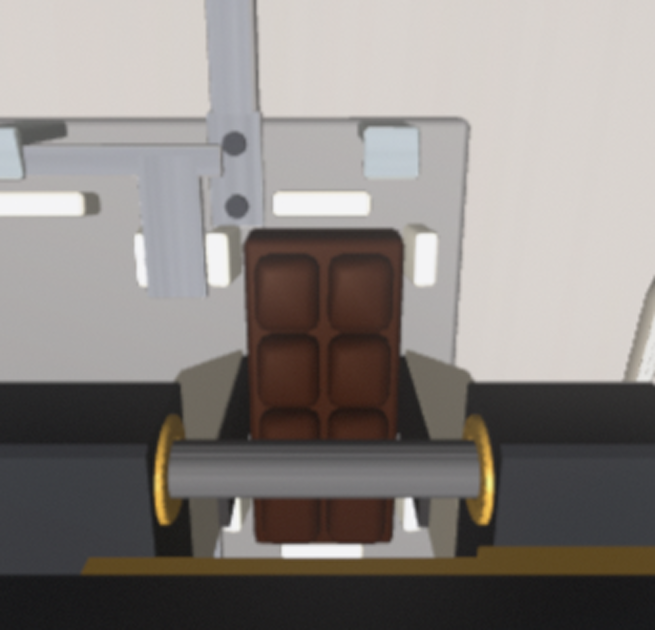

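```bash
python3 -m creep '[{"tx":0,"ty":0,"tz":0,"wx":0,"wy":0,"wz":0,"gripper":-0.08},{"tx":0,"ty":0,"tz":0,"wx":0,"wy":0,"wz":0,"gripper":-0.08},{"tx":0,"ty":0,"tz":0,"wx":0,"wy":0,"wz":0,"gripper":-0.08},{"tx":-1,"ty":0,"tz":0,"wx":0,"wy":0,"wz":0,"gripper":-0.08},{"tx":-4,"ty":0,"tz":0,"wx":0,"wy":0,"wz":0,"gripper":-0.08},{"tx":-8,"ty":0,"tz":0,"wx":0,"wy":0,"wz":0,"gripper":-0.2},{"tx":-12,"ty":0,"tz":0,"wx":0,"wy":0,"wz":0,"gripper":-0.2},{"tx":-14,"ty":0,"tz":0,"wx":0,"wy":0,"wz":0,"gripper":-0.2}]'
python3 - <<'E'
from h import *
w=capture("wrist"); crop(w,100,20,412,320,2.1,"w9.png"); 
c=capture("scene")
for b in bars(c):
    if 350<b[1]<700 and 150<b[2]<450: print(b)
print(tocall([536.3,350.4,180],down(np.radians(1))))
E
```

```text
time: 13.95
tool_pos: [675.3, -75.9, 179.1]
tcp_rot: [-0.191, 1.561, -0.139]
contact_force: [0.8, -0.4, 0.5]
grip_width: 55.0
(array([ -0.35,  43.3 , -11.73]), array([0.03443154, 0.01217694, 0.00231203]))
```

View pics/w9.png

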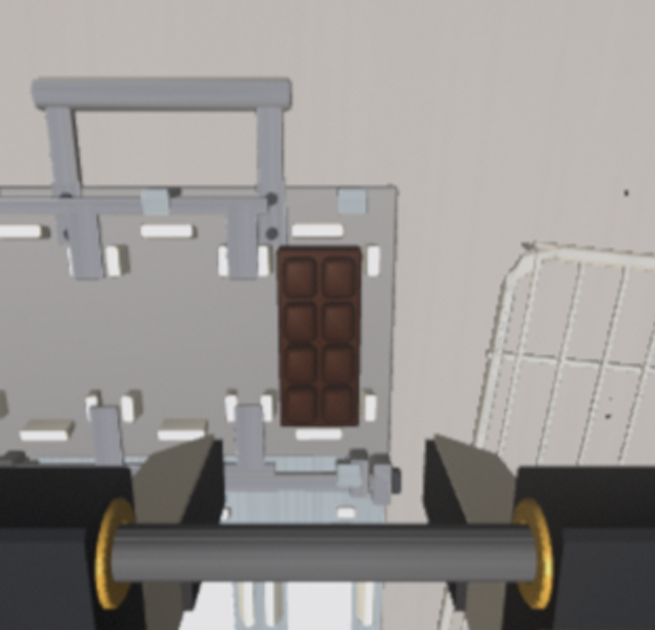

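```bash
python3 -m creep '[{"tx":0,"ty":2.5,"tz":-0.7,"wx":0,"wy":0.01,"wz":0,"gripper":-0.2},{"tx":0,"ty":6,"tz":-1.6,"wx":0,"wy":0.01,"wz":0,"gripper":-0.2},{"tx":0,"ty":10,"tz":-2.7,"wx":0.01,"wy":0.01,"wz":0,"gripper":-0.2},{"tx":0,"ty":14,"tz":-3.8,"wx":0.01,"wy":0.01,"wz":0,"gripper":-0.2},{"tx":0,"ty":18,"tz":-4.9,"wx":0.02,"wy":0.01,"wz":0,"gripper":-0.2},{"tx":0,"ty":22,"tz":-6,"wx":0.02,"wy":0.01,"wz":0,"gripper":-0.2},{"tx":0,"ty":26,"tz":-7,"wx":0.034,"wy":0.01,"wz":0,"gripper":-0.2},{"tx":0,"ty":30,"tz":-8.1,"wx":0.034,"wy":0.01,"wz":0,"gripper":-0.2}]'
python3 -m creep '[{"tx":0,"ty":4,"tz":-1.1,"wx":0,"wy":0,"wz":0,"gripper":-0.2},{"tx":0,"ty":8,"tz":-2.2,"wx":0,"wy":0,"wz":0,"gripper":-0.2},{"tx":0,"ty":11,"tz":-3,"wx":0,"wy":0,"wz":0,"gripper":-0.2},{"tx":0,"ty":13,"tz":-3.6,"wx":0,"wy":0,"wz":0,"gripper":-0.2},{"tx":0,"ty":13,"tz":-3.6,"wx":0,"wy":0,"wz":0,"gripper":-0.2},{"tx":0,"ty":13,"tz":-3.6,"wx":0,"wy":0,"wz":0,"gripper":-0.2}]'
python3 - <<'E'
from h import *
w=capture("wrist"); crop(w,0,0,512,384,1.2,"w10.png")
for b in bars(w): print(b) if b[6][1]<60 else 0
print(tocall([536.3,350.4,60],down(np.radians(1))))
E
```

```text
time: 14.72
tool_pos: [575.8, 221.6, 171.8]
tcp_rot: [-3.131, 1.561, -3.114]
contact_force: [0.3, 0.6, 0.6]
grip_width: 55.1
time: 15.22
tool_pos: [537.9, 350.1, 172.0]
tcp_rot: [-3.064, 1.561, -3.044]
contact_force: [0.5, 0.1, 0.3]
grip_width: 55.2
(array([249., 257.]), 533.9, 256.4, 39.4, 35.1, 170.3, array([19.3, 22.7, 25.6]))
(array([253., 176.]), 536.0, 351.0, 88.4, 38.7, 91.0, array([20.2, 24.7, 25.8]))
(array([164., 171.]), 441.4, 354.5, 88.9, 39.8, 86.3, array([20.1, 24.7, 25.8]))
(array([11.22,  0.15, -0.11]), array([ 0.0012119 , -0.00909219,  0.00083104]))
```

View pics/w10.png

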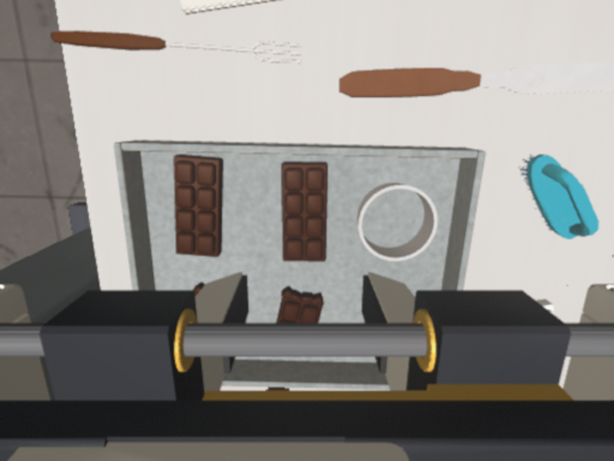

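Run:
```python
from h import *
w=capture("wrist"); P=cloud(w)
print("wristdepth z along ring row:")
for u in range(268,316,3): print(u,P[185,u].round(1),w["frame"][185,u])
for u,v in [(358,222),(437,222),(397,184),(397,262)]: print(onz(w,u/1.2,v/1.2,34).round(1))
```

```text
wristdepth z along ring row:
268 [552.3 343.5  23.1] [64 46 41]
271 [556.4 338.8   6. ] [97 91 88]
274 [559.8 338.6   5. ] [167 171 170]
277 [563.1 339.    6.1] [164 168 166]
280 [566.5 338.9   5.4] [169 173 171]
283 [569.7 339.4   7.3] [171 175 174]
286 [573.1 339.3   6.4] [163 167 166]
289 [576.5 339.1   5.5] [167 172 170]
292 [579.8 339.3   6.1] [171 175 173]
295 [583.3 339.1   5.2] [163 167 166]
298 [582.4 347.   33.6] [205 203 200]
301 [590.  339.2   4.7] [188 189 187]
304 [593.1 339.7   6.6] [166 171 169]
307 [596.7 339.4   5.1] [170 175 173]
310 [600.1 339.4   4.8] [168 173 170]
313 [603.4 339.5   4.9] [171 175 173]
[582.7 347.1  34. ]
[649.6 348.5  34. ]
[612.7 380.2  34. ]
[619.1 311.4  34. ]
```

```bash
python3 -m creep '[{"tx":2,"ty":0.1,"tz":-0.22,"wx":0,"wy":-0.009,"wz":0,"gripper":-0.02},{"tx":5,"ty":0.1,"tz":-0.22,"wx":0,"wy":-0.009,"wz":0,"gripper":-0.02},{"tx":8,"ty":0.1,"tz":-0.22,"wx":0,"wy":-0.009,"wz":0,"gripper":-0.02},{"tx":10,"ty":0.1,"tz":-0.22,"wx":0,"wy":-0.009,"wz":0,"gripper":-0.02},{"tx":12,"ty":0.1,"tz":-0.22,"wx":0,"wy":-0.009,"wz":0,"gripper":-0.02},{"tx":12,"ty":0.1,"tz":-0.22,"wx":0,"wy":-0.009,"wz":0,"gripper":-0.02},{"tx":12,"ty":0.1,"tz":-0.22,"wx":0,"wy":-0.009,"wz":0,"gripper":-0.02}]'
python3 - <<'E'
from h import *
w=capture("wrist"); crop(w,100,60,412,360,2.1,"w11.png")
print(tocall([535.6,350.8,11],down(np.radians(1))), get_obs()["grip_width"])
E
```

```text
time: 15.9
tool_pos: [535.6, 348.9, 52.3]
tcp_rot: [-2.547, 1.569, -2.531]
contact_force: [-0.7, -1.3, 0.6]
grip_width: 47.1
(array([ 4.28,  0.12, -0.09]), array([-0.00104852,  0.0016322 , -0.00059785])) 47.04450863013863
```

View pics/w11.png

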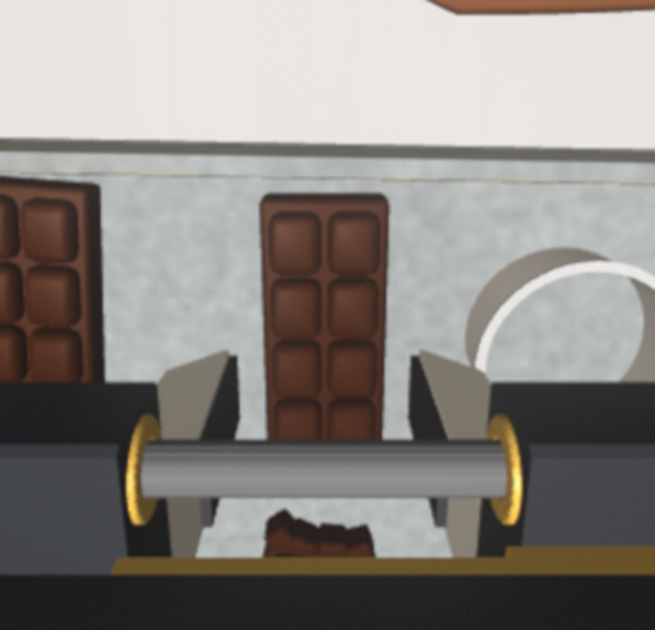

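```bash
python3 -m creep '[{"tx":1.5,"ty":0.12,"tz":-0.04,"wx":0,"wy":0,"wz":0,"gripper":-0.02},{"tx":3,"ty":0.12,"tz":-0.04,"wx":0,"wy":0,"wz":0,"gripper":-0.02},{"tx":3.8,"ty":0.12,"tz":-0.04,"wx":0,"wy":0,"wz":0,"gripper":-0.02},{"tx":4.1,"ty":0.12,"tz":-0.04,"wx":0,"wy":0,"wz":0,"gripper":-0.02},{"tx":4.1,"ty":0.12,"tz":-0.04,"wx":0,"wy":0,"wz":0,"gripper":-0.02},{"tx":4.1,"ty":0.12,"tz":-0.04,"wx":0,"wy":0,"wz":0,"gripper":0.2},{"tx":4.1,"ty":0.12,"tz":-0.04,"wx":0,"wy":0,"wz":0,"gripper":0.5},{"tx":4.1,"ty":0.12,"tz":-0.04,"wx":0,"wy":0,"wz":0,"gripper":0.5}]'
python3 -m creep '[{"tx":0,"ty":0,"tz":0,"wx":0,"wy":0,"wz":0,"gripper":0.5},{"tx":0,"ty":0,"tz":0,"wx":0,"wy":0,"wz":0,"gripper":0.5},{"tx":0,"ty":0,"tz":0,"wx":0,"wy":0,"wz":0,"gripper":0.5},{"tx":-2,"ty":0,"tz":0,"wx":0,"wy":0,"wz":0,"gripper":0.5},{"tx":-5,"ty":0,"tz":0,"wx":0,"wy":0,"wz":0,"gripper":0.5},{"tx":-8,"ty":0,"tz":0,"wx":0,"wy":0,"wz":0,"gripper":0.5},{"tx":-11,"ty":0,"tz":0,"wx":0,"wy":0,"wz":0,"gripper":0.5},{"tx":-12,"ty":0,"tz":0,"wx":0,"wy":0,"wz":0,"gripper":0.5}]'
python3 - <<'E'
from h import *
print(tocall([604.6,-78.3,125],down(np.radians(3))))
w=capture("wrist"); crop(w,100,60,412,360,2.1,"w12.png")
E
```

```text
time: 16.62
tool_pos: [535.9, 352.0, 13.2]
tcp_rot: [0.405, 1.568, 0.423]
contact_force: [-0.4, -1.0, 2.7]
grip_width: 39.6
time: 17.28
tool_pos: [536.7, 352.7, 136.9]
tcp_rot: [0.452, 1.563, 0.47]
contact_force: [0.8, 1.3, -0.4]
grip_width: 39.9
(array([  1.08, -43.22,   6.  ]), array([-0.03416879,  0.00742007, -0.0034478 ]))
```

View pics/w12.png

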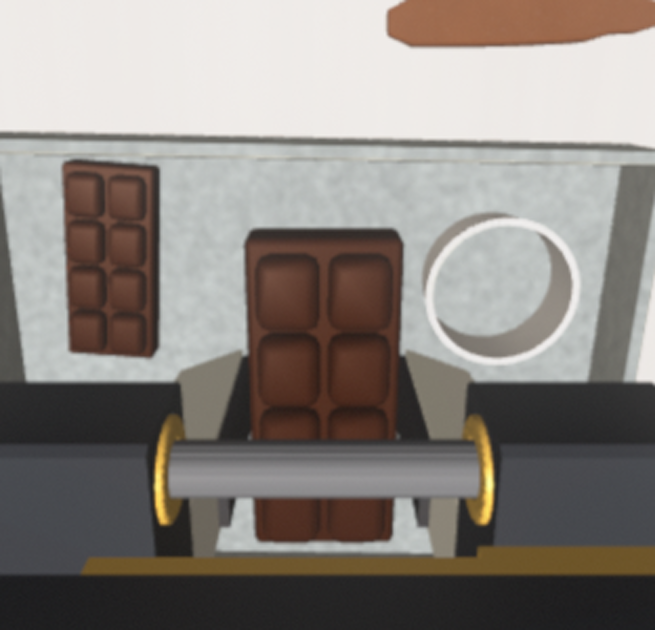

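```bash
python3 -m creep '[{"tx":0,"ty":-2.5,"tz":0.3,"wx":0,"wy":0.007,"wz":0,"gripper":0.5},{"tx":0,"ty":-6,"tz":0.8,"wx":-0.01,"wy":0.007,"wz":0,"gripper":0.5},{"tx":0,"ty":-10,"tz":1.4,"wx":-0.01,"wy":0.007,"wz":0,"gripper":0.5},{"tx":0,"ty":-14,"tz":1.9,"wx":-0.02,"wy":0.007,"wz":0,"gripper":0.5},{"tx":0,"ty":-18,"tz":2.5,"wx":-0.02,"wy":0.007,"wz":0,"gripper":0.5},{"tx":0,"ty":-22,"tz":3,"wx":-0.03,"wy":0.007,"wz":0,"gripper":0.5},{"tx":0,"ty":-26,"tz":3.6,"wx":-0.034,"wy":0.007,"wz":0,"gripper":0.5},{"tx":0,"ty":-30,"tz":4.2,"wx":-0.034,"wy":0.007,"wz":0,"gripper":0.5}]'
python3 -m creep '[{"tx":0,"ty":-4,"tz":0.6,"wx":0,"wy":0,"wz":0,"gripper":0.5},{"tx":0,"ty":-8,"tz":1.2,"wx":0,"wy":0,"wz":0,"gripper":0.5},{"tx":0,"ty":-11,"tz":1.6,"wx":0,"wy":0,"wz":0,"gripper":0.5},{"tx":0,"ty":-13,"tz":1.8,"wx":0,"wy":0,"wz":0,"gripper":0.5},{"tx":0,"ty":-13.1,"tz":1.8,"wx":0,"wy":0,"wz":0,"gripper":0.5},{"tx":0,"ty":-13.1,"tz":1.8,"wx":0,"wy":0,"wz":0,"gripper":0.5},{"tx":0,"ty":-13.1,"tz":1.8,"wx":0,"wy":0,"wz":0,"gripper":0.5}]'
python3 - <<'E'
from h import *
print(tocall([604.5,-78.7,35],down(np.radians(3))))
E
```

```text
time: 18.0
tool_pos: [581.4, 50.7, 130.1]
tcp_rot: [3.041, 1.562, 3.093]
contact_force: [0.8, 0.1, -0.8]
grip_width: 39.5
time: 18.58
tool_pos: [606.4, -76.5, 130.4]
tcp_rot: [2.928, 1.562, 2.98]
contact_force: [0.5, -0.7, -0.4]
grip_width: 39.6
(array([ 9.54, -0.22, -0.12]), array([-0.00034844, -0.00825195, -0.00179178]))
```

```bash
python3 -m creep '[{"tx":2,"ty":-0.1,"tz":-0.1,"wx":0,"wy":-0.008,"wz":0,"gripper":0.5},{"tx":4,"ty":-0.1,"tz":-0.1,"wx":0,"wy":-0.008,"wz":0,"gripper":0.5},{"tx":6,"ty":-0.1,"tz":-0.1,"wx":0,"wy":-0.008,"wz":0,"gripper":0.5},{"tx":7,"ty":-0.1,"tz":-0.1,"wx":0,"wy":-0.008,"wz":0,"gripper":0.5},{"tx":7,"ty":-0.1,"tz":-0.1,"wx":0,"wy":-0.008,"wz":0,"gripper":0.5},{"tx":7,"ty":-0.1,"tz":-0.1,"wx":0,"wy":-0.008,"wz":0,"gripper":0.5},{"tx":7,"ty":-0.1,"tz":-0.1,"wx":0,"wy":-0.008,"wz":0,"gripper":0.5}]'
python3 - <<'E'
from h import *
print(tocall([604.5,-78.7,35],down(np.radians(3))))
w=capture("wrist"); crop(w,100,60,412,360,2.1,"w13.png")
E
```

```text
time: 19.17
tool_pos: [606.6, -78.0, 62.9]
tcp_rot: [0.02, 1.567, 0.073]
contact_force: [0.8, -0.6, -0.3]
grip_width: 39.2
(array([ 2.79, -0.06, -0.23]), array([ 4.53656081e-04,  3.88023928e-03, -7.99624579e-05]))
```

View pics/w13.png

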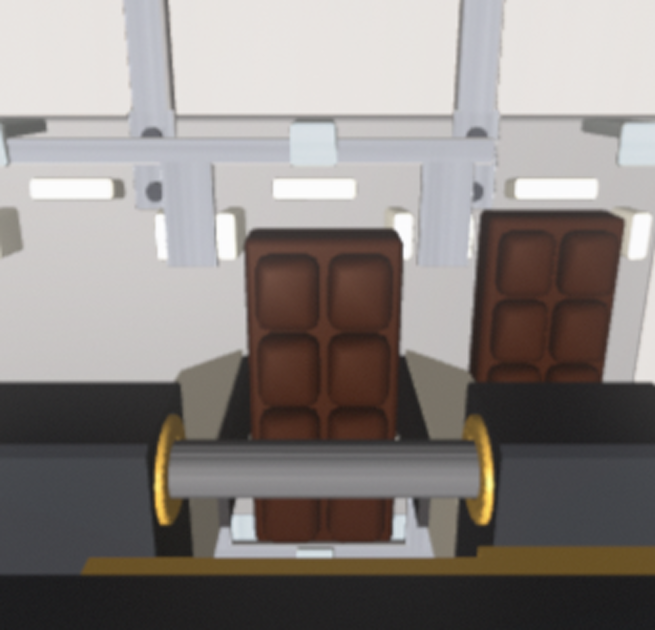

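```bash
python3 -m creep '[{"tx":0,"ty":0,"tz":-0.23,"wx":0,"wy":0,"wz":0,"gripper":0.5},{"tx":1,"ty":0,"tz":-0.23,"wx":0,"wy":0.002,"wz":0,"gripper":0.5},{"tx":2,"ty":0,"tz":-0.23,"wx":0,"wy":0.002,"wz":0,"gripper":0.5},{"tx":2.4,"ty":0,"tz":-0.23,"wx":0,"wy":0.002,"wz":0,"gripper":0.5},{"tx":2.6,"ty":0,"tz":-0.23,"wx":0,"wy":0.002,"wz":0,"gripper":0.5},{"tx":2.6,"ty":0,"tz":-0.23,"wx":0,"wy":0.002,"wz":0,"gripper":0.5},{"tx":2.6,"ty":0,"tz":-0.23,"wx":0,"wy":0.002,"wz":0,"gripper":0.5}]'
python3 - <<'E'
from h import *
w=capture("wrist"); crop(w,100,60,412,360,2.1,"w14.png")
E
```

```text
time: 19.8
tool_pos: [603.4, -78.4, 35.3]
tcp_rot: [2.171, 1.57, 2.223]
contact_force: [-0.8, 1.0, -0.7]
grip_width: 39.4
```

View pics/w14.png

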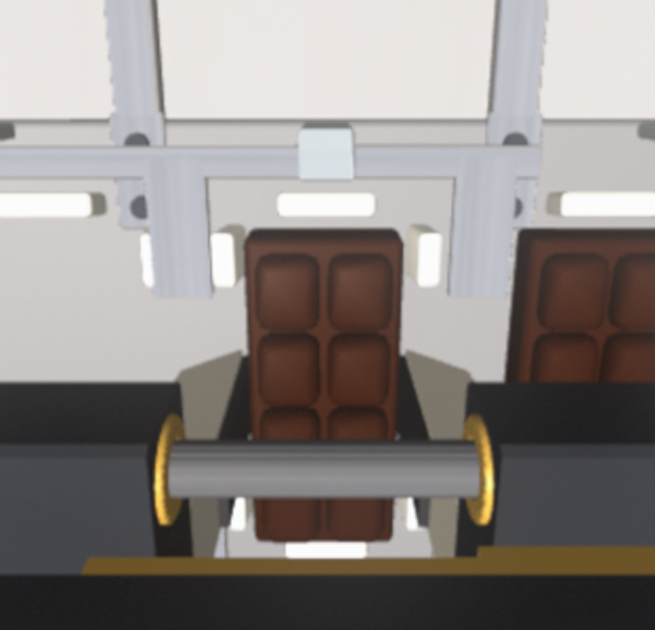

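```bash
python3 -m creep '[{"tx":0.1,"ty":0,"tz":0,"wx":0,"wy":0,"wz":0,"gripper":0.5},{"tx":0.1,"ty":0,"tz":0,"wx":0,"wy":0,"wz":0,"gripper":0.5},{"tx":0.1,"ty":0,"tz":0,"wx":0,"wy":0,"wz":0,"gripper":-0.04},{"tx":0.1,"ty":0,"tz":0,"wx":0,"wy":0,"wz":0,"gripper":-0.04},{"tx":0.1,"ty":0,"tz":0,"wx":0,"wy":0,"wz":0,"gripper":-0.04},{"tx":-1,"ty":0,"tz":0,"wx":0,"wy":0,"wz":0,"gripper":-0.04},{"tx":-4,"ty":0,"tz":0,"wx":0,"wy":0,"wz":0,"gripper":-0.04},{"tx":-8,"ty":0,"tz":0,"wx":0,"wy":0,"wz":0,"gripper":-0.04}]'
python3 -m creep '[{"tx":-4,"ty":2,"tz":0,"wx":0,"wy":0,"wz":0,"gripper":-0.2},{"tx":-5,"ty":6,"tz":-1.5,"wx":0,"wy":0,"wz":0,"gripper":-0.2},{"tx":-5,"ty":10,"tz":-3,"wx":0,"wy":0,"wz":0,"gripper":-0.2},{"tx":-5,"ty":14,"tz":-4.5,"wx":0,"wy":0,"wz":0,"gripper":-0.2},{"tx":-5,"ty":18,"tz":-6,"wx":0,"wy":0,"wz":0,"gripper":-0.2},{"tx":-5,"ty":22,"tz":-7.5,"wx":0,"wy":0,"wz":0,"gripper":-0.2},{"tx":-5,"ty":26,"tz":-9,"wx":0,"wy":0,"wz":0,"gripper":-0.2},{"tx":-5,"ty":26,"tz":-9,"wx":0,"wy":0,"wz":0,"gripper":-0.2}]'
python3 - <<'E'
from h import *
w=capture("wrist"); crop(w,0,0,512,384,1.2,"w15.png")
for b in bars(w): print(b) if b[6][1]<60 else 0
print(tocall([441.8,354.3,160],down(np.radians(-3.6))))
c=capture("scene");crop(c,150,130,330,310,3.3,"s7.png")
E
```

```text
time: 20.52
tool_pos: [601.7, -78.2, 114.2]
tcp_rot: [2.76, 1.564, 2.812]
contact_force: [0.7, -0.7, 0.5]
grip_width: 47.6
time: 21.18
tool_pos: [497.5, 181.0, 166.9]
tcp_rot: [1.641, 1.568, 1.697]
contact_force: [-1.0, -0.0, 1.0]
grip_width: 55.2
(array([292., 118.]), 531.4, 247.0, 50.7, 40.2, 78.3, array([19.5, 24.3, 25.7]))
(array([207., 111.]), 447.3, 249.0, 50.8, 39.9, 79.1, array([19.6, 24.4, 25.7]))
(array([199.,  21.]), 439.7, 327.1, 39.4, 37.1, 176.7, array([19.7, 24.3, 25.7]))
(array([ 0.72, 17.69, -4.64]), array([ 0.11962758,  0.00022991, -0.0017913 ]))
```

View pics/w15.png

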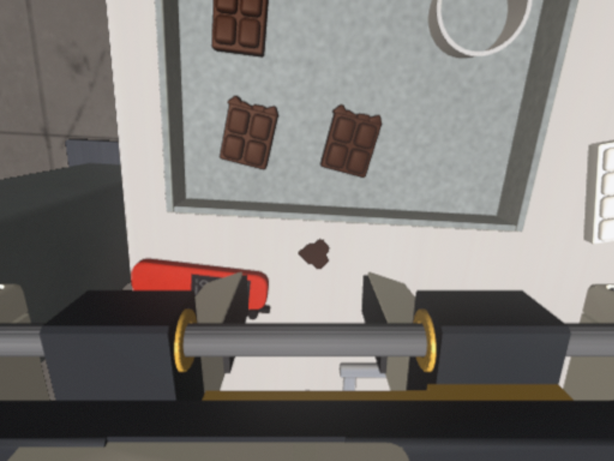

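View pics/s7.png

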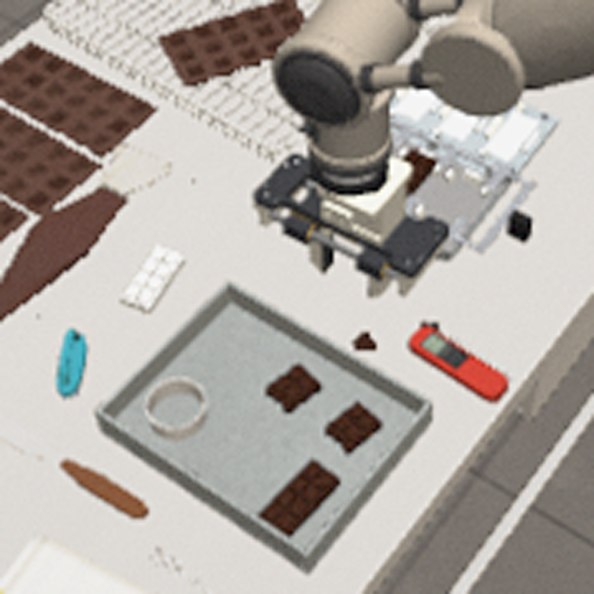

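```bash
python3 -m creep '[{"tx":0,"ty":3,"tz":-0.8,"wx":0.03,"wy":0,"wz":0,"gripper":-0.1},{"tx":0,"ty":6.5,"tz":-1.7,"wx":0.06,"wy":0,"wz":0,"gripper":-0.1},{"tx":0,"ty":10,"tz":-2.6,"wx":0.09,"wy":0,"wz":0,"gripper":-0.1},{"tx":0,"ty":13.5,"tz":-3.5,"wx":0.12,"wy":0,"wz":0,"gripper":-0.1},{"tx":0,"ty":16.5,"tz":-4.4,"wx":0.12,"wy":0,"wz":0,"gripper":-0.1},{"tx":0,"ty":17.7,"tz":-4.6,"wx":0.12,"wy":0,"wz":0,"gripper":-0.05},{"tx":0,"ty":17.7,"tz":-4.6,"wx":0.12,"wy":0,"wz":0,"gripper":-0.05},{"tx":0,"ty":17.7,"tz":-4.6,"wx":0.12,"wy":0,"wz":0,"gripper":-0.05}]'
python3 - <<'E'
from h import *
w=capture("wrist"); crop(w,0,0,512,384,1.2,"w16.png")
for b in bars(w): print(b) if b[6][1]<60 else 0
print(tocall([441.8,354.3,12],down(np.radians(-3.6))))
E
```

```text
time: 21.95
tool_pos: [446.0, 349.7, 165.9]
tcp_rot: [-0.495, 1.57, -0.563]
contact_force: [0.1, -0.5, -0.2]
grip_width: 48.1
(array([261., 257.]), 449.3, 260.1, 39.7, 33.2, 172.4, array([19.3, 23. , 25.8]))
(array([248., 174.]), 440.8, 354.7, 88.6, 38.8, 86.3, array([20. , 24.7, 25.8]))
(array([15.39,  0.48, -0.47]), array([-0.0061014 ,  0.00025195,  0.00027439]))
```

View pics/w16.png

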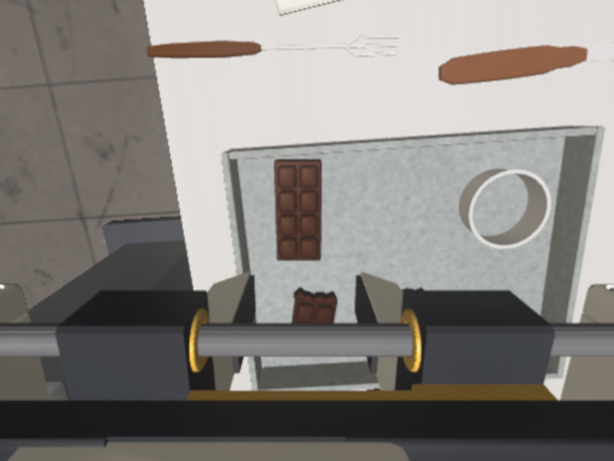

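```bash
python3 -m creep '[{"tx":1,"ty":0.5,"tz":-0.5,"wx":-0.006,"wy":0,"wz":0,"gripper":-0.05},{"tx":4,"ty":0.5,"tz":-0.5,"wx":-0.006,"wy":0,"wz":0,"gripper":-0.05},{"tx":7,"ty":0.5,"tz":-0.5,"wx":-0.006,"wy":0,"wz":0,"gripper":-0.05},{"tx":10,"ty":0.5,"tz":-0.5,"wx":-0.006,"wy":0,"wz":0,"gripper":-0.05},{"tx":11.5,"ty":0.5,"tz":-0.5,"wx":-0.006,"wy":0,"wz":0,"gripper":-0.05},{"tx":11.5,"ty":0.5,"tz":-0.5,"wx":-0.006,"wy":0,"wz":0,"gripper":-0.05},{"tx":11.5,"ty":0.5,"tz":-0.5,"wx":-0.006,"wy":0,"wz":0,"gripper":-0.05}]'
python3 - <<'E'
from h import *
w=capture("wrist"); crop(w,100,60,412,360,2.1,"w17.png")
print(tocall([441.3,354.5,12],down(np.radians(-3.6))))
E
```

```text
time: 22.58
tool_pos: [440.4, 355.0, 50.2]
tcp_rot: [-2.744, 1.569, -2.808]
contact_force: [1.2, 0.2, -0.3]
grip_width: 48.3
(array([ 3.95, -0.12,  0.02]), array([-0.00021993,  0.00056259, -0.00087921]))
```

View pics/w17.png

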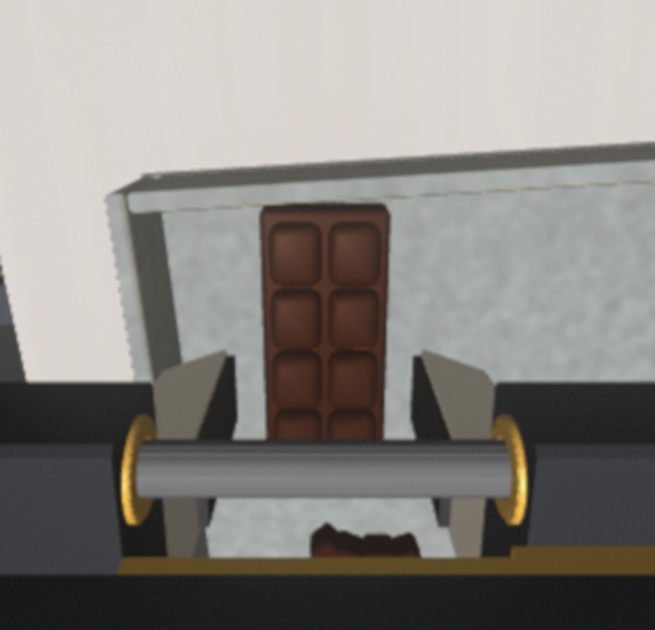

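```bash
python3 -m creep '[{"tx":1.5,"ty":-0.15,"tz":0,"wx":0,"wy":0,"wz":0,"gripper":-0.05},{"tx":3,"ty":-0.15,"tz":0,"wx":0,"wy":0,"wz":0,"gripper":-0.05},{"tx":3.6,"ty":-0.15,"tz":0,"wx":0,"wy":0,"wz":0,"gripper":-0.05},{"tx":3.8,"ty":-0.15,"tz":0,"wx":0,"wy":0,"wz":0,"gripper":-0.05},{"tx":3.8,"ty":-0.15,"tz":0,"wx":0,"wy":0,"wz":0,"gripper":-0.05},{"tx":3.8,"ty":-0.15,"tz":0,"wx":0,"wy":0,"wz":0,"gripper":0.2},{"tx":3.8,"ty":-0.15,"tz":0,"wx":0,"wy":0,"wz":0,"gripper":0.5},{"tx":3.8,"ty":-0.15,"tz":0,"wx":0,"wy":0,"wz":0,"gripper":0.5}]'
python3 -m creep '[{"tx":0,"ty":0,"tz":0,"wx":0,"wy":0,"wz":0,"gripper":0.5},{"tx":0,"ty":0,"tz":0,"wx":0,"wy":0,"wz":0,"gripper":0.5},{"tx":0,"ty":0,"tz":0,"wx":0,"wy":0,"wz":0,"gripper":0.5},{"tx":-2,"ty":0,"tz":0,"wx":0,"wy":0,"wz":0,"gripper":0.5},{"tx":-5,"ty":0,"tz":0,"wx":0,"wy":0,"wz":0,"gripper":0.5},{"tx":-8,"ty":0,"tz":0,"wx":0,"wy":0,"wz":0,"gripper":0.5},{"tx":-11,"ty":0,"tz":0,"wx":0,"wy":0,"wz":0,"gripper":0.5},{"tx":-12,"ty":0,"tz":0,"wx":0,"wy":0,"wz":0,"gripper":0.5}]'
python3 - <<'E'
from h import *
print(tocall([534.7,-82,125],down(np.radians(3))))
w=capture("wrist"); crop(w,100,60,412,360,2.1,"w18.png")
E
```

```text
time: 23.3
tool_pos: [441.0, 355.1, 14.1]
tcp_rot: [0.782, 1.568, 0.72]
contact_force: [-0.2, -0.6, 4.4]
grip_width: 39.2
time: 23.97
tool_pos: [442.0, 355.7, 137.4]
tcp_rot: [0.674, 1.564, 0.613]
contact_force: [1.4, 1.6, -0.4]
grip_width: 39.4
(array([  1.11, -43.12,  11.95]), array([-0.11421459,  0.00587032, -0.00416761]))
```

View pics/w18.png

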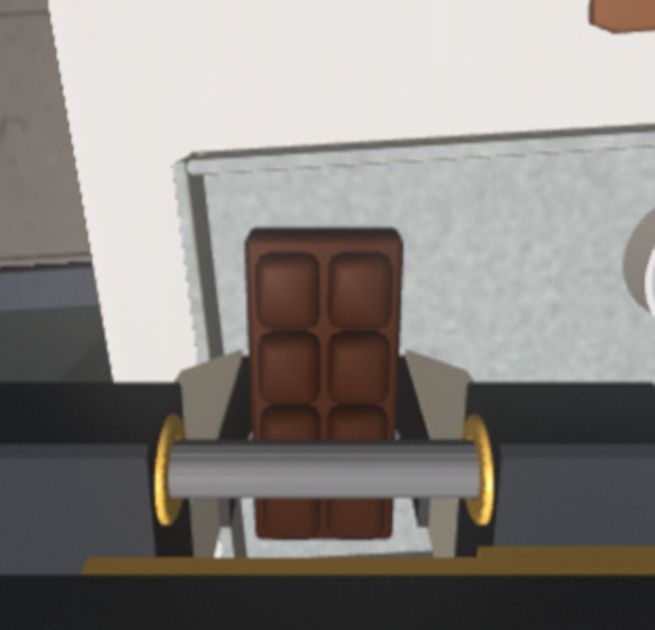

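```bash
python3 -m creep '[{"tx":0,"ty":-2.5,"tz":0.7,"wx":-0.02,"wy":0.005,"wz":0,"gripper":0.5},{"tx":0,"ty":-6,"tz":1.7,"wx":-0.04,"wy":0.005,"wz":0,"gripper":0.5},{"tx":0,"ty":-9.8,"tz":2.7,"wx":-0.06,"wy":0.005,"wz":0,"gripper":0.5},{"tx":0,"ty":-13.6,"tz":3.8,"wx":-0.08,"wy":0.005,"wz":0,"gripper":0.5},{"tx":0,"ty":-17.4,"tz":4.8,"wx":-0.1,"wy":0.005,"wz":0,"gripper":0.5},{"tx":0,"ty":-21.2,"tz":5.9,"wx":-0.114,"wy":0.005,"wz":0,"gripper":0.5},{"tx":0,"ty":-25,"tz":6.9,"wx":-0.114,"wy":0.005,"wz":0,"gripper":0.5},{"tx":0,"ty":-28.5,"tz":7.9,"wx":-0.114,"wy":0.005,"wz":0,"gripper":0.5}]'
python3 - <<'E'
from h import *
print(tocall([534.7,-82,125],down(np.radians(3))))
E
```

```text
time: 24.68
tool_pos: [500.6, 63.1, 131.2]
tcp_rot: [3.019, 1.563, 3.071]
contact_force: [1.1, -0.5, -1.1]
grip_width: 39.0
(array([  0.59, -14.67,   2.65]), array([-0.00054394, -0.00749452, -0.00092573]))
```

```bash
python3 -m creep '[{"tx":0,"ty":-3.8,"tz":0.7,"wx":0,"wy":-0.004,"wz":0,"gripper":0.5},{"tx":0,"ty":-7.6,"tz":1.4,"wx":0,"wy":-0.007,"wz":0,"gripper":0.5},{"tx":0,"ty":-11,"tz":2.1,"wx":0,"wy":-0.007,"wz":0,"gripper":0.5},{"tx":1,"ty":-13.5,"tz":2.5,"wx":0,"wy":-0.007,"wz":0,"gripper":0.5},{"tx":3,"ty":-14.6,"tz":2.6,"wx":0,"wy":-0.007,"wz":0,"gripper":0.5},{"tx":5,"ty":-14.6,"tz":2.6,"wx":0,"wy":-0.007,"wz":0,"gripper":0.5},{"tx":6.5,"ty":-14.6,"tz":2.6,"wx":0,"wy":-0.007,"wz":0,"gripper":0.5},{"tx":6.5,"ty":-14.6,"tz":2.6,"wx":0,"wy":-0.007,"wz":0,"gripper":0.5}]'
python3 -m creep '[{"tx":0,"ty":0,"tz":0,"wx":0,"wy":0,"wz":0,"gripper":0.5},{"tx":0,"ty":0,"tz":0,"wx":0,"wy":0,"wz":0,"gripper":0.5}]'
python3 - <<'E'
from h import *
print(tocall([534.7,-82.3,36],down(np.radians(3))))
w=capture("wrist"); crop(w,100,60,412,360,2.1,"w19.png")
E
```

```text
time: 25.35
tool_pos: [531.6, -78.8, 63.0]
tcp_rot: [2.594, 1.563, 2.645]
contact_force: [-1.2, 0.6, -1.1]
grip_width: 39.1
time: 25.52
tool_pos: [534.9, -79.0, 67.6]
tcp_rot: [0.426, 1.569, 0.479]
contact_force: [0.1, -0.9, -1.1]
grip_width: 39.2
(array([ 3.16, -0.33, -0.04]), array([-2.25913465e-05,  2.00907555e-03, -9.12849846e-04]))
```

View pics/w19.png

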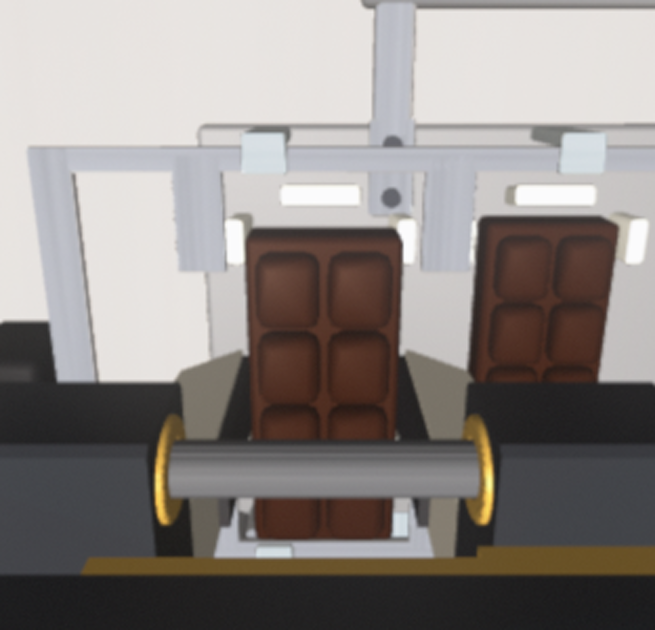

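```bash
python3 -m creep '[{"tx":0,"ty":-0.3,"tz":-0.1,"wx":0,"wy":0,"wz":0,"gripper":0.5},{"tx":1,"ty":-0.3,"tz":-0.1,"wx":0,"wy":0,"wz":0,"gripper":0.5},{"tx":2,"ty":-0.3,"tz":-0.1,"wx":0,"wy":0,"wz":0,"gripper":0.5},{"tx":2.6,"ty":-0.3,"tz":-0.1,"wx":0,"wy":0,"wz":0,"gripper":0.5},{"tx":2.9,"ty":-0.3,"tz":-0.1,"wx":0,"wy":0,"wz":0,"gripper":0.5},{"tx":2.9,"ty":-0.3,"tz":-0.1,"wx":0,"wy":0,"wz":0,"gripper":0.5},{"tx":2.9,"ty":-0.3,"tz":-0.1,"wx":0,"wy":0,"wz":0,"gripper":0.5}]'
python3 - <<'E'
from h import *
w=capture("wrist"); crop(w,100,60,412,360,2.1,"w20.png")
E
```

```text
time: 26.15
tool_pos: [533.9, -82.1, 38.3]
tcp_rot: [0.626, 1.569, 0.678]
contact_force: [-0.5, 0.5, 0.2]
grip_width: 39.9
```

View pics/w20.png

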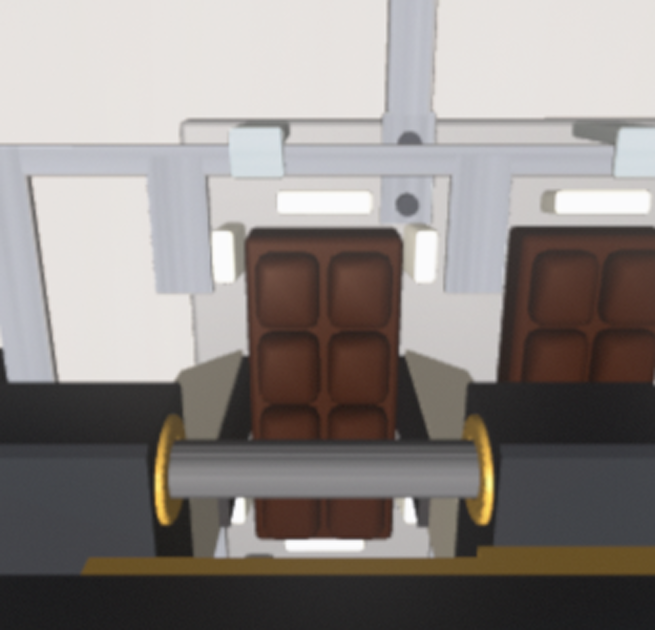

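Centred (stop at 325, bar at 325). Lower, release, lift, and step back to see all three.

```bash
python3 -m creep '[{"tx":0.15,"ty":0,"tz":0,"wx":0,"wy":0,"wz":0,"gripper":0.5},{"tx":0.25,"ty":0,"tz":0,"wx":0,"wy":0,"wz":0,"gripper":0.5},{"tx":0.25,"ty":0,"tz":0,"wx":0,"wy":0,"wz":0,"gripper":-0.04},{"tx":0.25,"ty":0,"tz":0,"wx":0,"wy":0,"wz":0,"gripper":-0.04},{"tx":0.25,"ty":0,"tz":0,"wx":0,"wy":0,"wz":0,"gripper":-0.04},{"tx":-1,"ty":0,"tz":0,"wx":0,"wy":0,"wz":0,"gripper":-0.04},{"tx":-4,"ty":0,"tz":0,"wx":0,"wy":0,"wz":0,"gripper":-0.04},{"tx":-8,"ty":0,"tz":0,"wx":0,"wy":0,"wz":0,"gripper":-0.04}]'
python3 -m creep '[{"tx":-4,"ty":-2,"tz":2,"wx":0,"wy":0,"wz":0,"gripper":-0.1},{"tx":-8,"ty":-5,"tz":4,"wx":0,"wy":0,"wz":0,"gripper":-0.1},{"tx":-11,"ty":-7,"tz":5,"wx":0,"wy":0,"wz":0,"gripper":-0.1},{"tx":-13,"ty":-7,"tz":5,"wx":0,"wy":0,"wz":0,"gripper":-0.1},{"tx":-13,"ty":-7,"tz":5,"wx":0,"wy":0,"wz":0,"gripper":-0.1},{"tx":-13,"ty":-7,"tz":5,"wx":0,"wy":0,"wz":0,"gripper":-0.1}]'
python3 - <<'E'
from h import *
w=capture("wrist"); crop(w,0,0,512,384,1.5,"w21.png"); import pickle; pickle.dump(w,open("w21.pkl","wb"))
for b in bars(w,z=42): print(b) if b[6][1]<80 else 0
E
```

```text
time: 26.87
tool_pos: [531.9, -81.8, 117.1]
tcp_rot: [2.49, 1.566, 2.542]
contact_force: [0.4, -0.7, -0.3]
grip_width: 48.0
time: 27.37
tool_pos: [587.9, -150.5, 250.4]
tcp_rot: [-0.13, 1.565, -0.079]
contact_force: [-1.2, 0.3, -0.3]
grip_width: 50.4
(array([329., 107.]), 674.1, -76.3, 88.4, 40.2, 92.5, array([42. , 46.4, 47.7]))
(array([269., 107.]), 603.7, -80.4, 89.6, 39.2, 93.7, array([41.9, 46.5, 47.8]))
(array([210., 108.]), 534.2, -84.0, 89.3, 39.8, 92.9, array([41.9, 46.6, 47.8]))
```

View pics/w21.png

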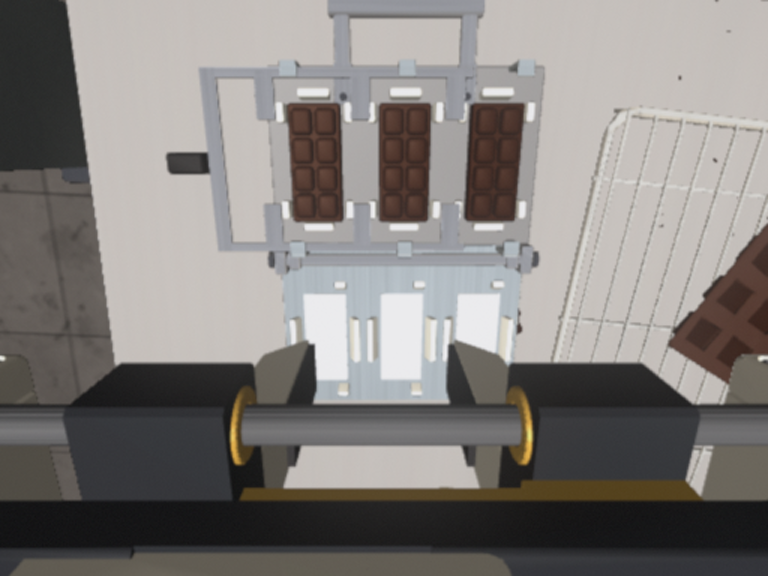

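```bash
python3 - <<'E'
from h import *
print(tocall([442.3,-86.8,120],down(np.radians(-87))))
E
python3 -m creep '[{"tx":0,"ty":0.5,"tz":-1.5,"wx":0.12,"wy":0.003,"wz":0,"gripper":0},{"tx":0,"ty":1.5,"tz":-3,"wx":0.24,"wy":0.003,"wz":0,"gripper":0},{"tx":0,"ty":2.5,"tz":-5,"wx":0.36,"wy":0.003,"wz":0,"gripper":0},{"tx":0,"ty":3.5,"tz":-7,"wx":0.48,"wy":0.003,"wz":0,"gripper":0},{"tx":0,"ty":4.5,"tz":-9,"wx":0.6,"wy":0.003,"wz":0,"gripper":0},{"tx":0,"ty":5.5,"tz":-11,"wx":0.72,"wy":0.003,"wz":0,"gripper":0},{"tx":0,"ty":6.5,"tz":-13,"wx":0.84,"wy":0.003,"wz":0,"gripper":0},{"tx":0,"ty":7,"tz":-14.2,"wx":0.96,"wy":0.003,"wz":0,"gripper":0}]'
python3 - <<'E'
from h import *
print(tocall([442.3,-86.8,120],down(np.radians(-87))))
E
```

```text
(array([ 12.82,   7.01, -14.14]), array([ 1.57016494e+00,  9.35932871e-04, -2.44665758e-03]))
time: 28.08
tool_pos: [438.4, -85.2, 246.7]
tcp_rot: [-2.914, 1.564, 2.456]
contact_force: [0.6, -0.0, 0.6]
grip_width: 46.2
(array([12.66,  0.23,  0.44]), array([ 0.60563201, -0.00552033,  0.00323622]))
```

```bash
python3 -m creep '[{"tx":2,"ty":0,"tz":0,"wx":0.12,"wy":0,"wz":0,"gripper":0},{"tx":4,"ty":0,"tz":0,"wx":0.24,"wy":0,"wz":0,"gripper":0},{"tx":6,"ty":0,"tz":0,"wx":0.36,"wy":0,"wz":0,"gripper":0},{"tx":8,"ty":0,"tz":0,"wx":0.48,"wy":0,"wz":0,"gripper":0},{"tx":9,"ty":0,"tz":0,"wx":0.605,"wy":0,"wz":0,"gripper":0},{"tx":9,"ty":0,"tz":0,"wx":0.605,"wy":0,"wz":0,"gripper":0},{"tx":9,"ty":0,"tz":0,"wx":0.605,"wy":0,"wz":0,"gripper":0}]'
python3 - <<'E'
from h import *
print(tocall([442.3,-86.8,38.5],down(np.radians(-87))))
w=capture("wrist"); crop(w,0,0,512,384,1.2,"w22.png")
E
```

```text
time: 28.67
tool_pos: [440.4, -86.2, 157.3]
tcp_rot: [-2.358, 1.566, 2.416]
contact_force: [0.3, -0.5, 0.0]
grip_width: 46.2
(array([11.88,  0.23,  0.12]), array([ 0.00976001, -0.00365859,  0.00368019]))
```

View pics/w22.png

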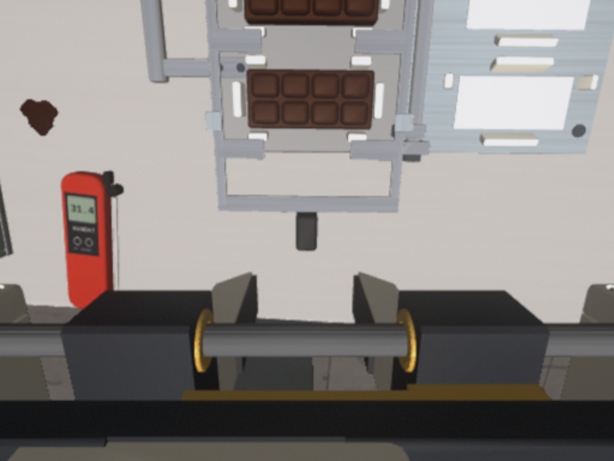

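```bash
python3 -m creep '[{"tx":2,"ty":0.2,"tz":0.1,"wx":0.008,"wy":-0.003,"wz":0.003,"gripper":0},{"tx":5,"ty":0.2,"tz":0.1,"wx":0.008,"wy":-0.003,"wz":0.003,"gripper":0},{"tx":8,"ty":0.2,"tz":0.1,"wx":0.008,"wy":-0.003,"wz":0.003,"gripper":0},{"tx":10.5,"ty":0.2,"tz":0.1,"wx":0.008,"wy":-0.003,"wz":0.003,"gripper":0},{"tx":11.8,"ty":0.2,"tz":0.1,"wx":0.008,"wy":-0.003,"wz":0.003,"gripper":0},{"tx":11.8,"ty":0.2,"tz":0.1,"wx":0.008,"wy":-0.003,"wz":0.003,"gripper":0.3},{"tx":11.8,"ty":0.2,"tz":0.1,"wx":0.008,"wy":-0.003,"wz":0.003,"gripper":0.6},{"tx":11.8,"ty":0.2,"tz":0.1,"wx":0.008,"wy":-0.003,"wz":0.003,"gripper":1}]'
python3 -m creep '[{"tx":0,"ty":0,"tz":0,"wx":0,"wy":0,"wz":0,"gripper":1},{"tx":0,"ty":0,"tz":0,"wx":0,"wy":0,"wz":0,"gripper":1},{"tx":0,"ty":0,"tz":0,"wx":0,"wy":0,"wz":0,"gripper":1},{"tx":0,"ty":0,"tz":0,"wx":0,"wy":0,"wz":0,"gripper":1}]'
```

```text
time: 29.38
tool_pos: [444.0, -87.7, 41.4]
tcp_rot: [1.229, 1.567, -0.29]
contact_force: [-2.0, 0.9, 0.6]
grip_width: 30.8
time: 29.72
tool_pos: [443.8, -86.9, 41.4]
tcp_rot: [1.552, 1.567, 0.031]
contact_force: [-1.7, 6.2, 4.8]
grip_width: 15.9
```

```bash
python3 -m creep '[{"tx":0,"ty":0.4,"tz":-0.05,"wx":0,"wy":0,"wz":0,"gripper":1},{"tx":0,"ty":0.8,"tz":-0.05,"wx":0,"wy":0,"wz":0,"gripper":1},{"tx":0,"ty":1.2,"tz":-0.05,"wx":0,"wy":0,"wz":0,"gripper":1},{"tx":0,"ty":1.6,"tz":-0.05,"wx":0,"wy":0,"wz":0,"gripper":1},{"tx":0,"ty":2,"tz":-0.05,"wx":0,"wy":0,"wz":0,"gripper":1},{"tx":0,"ty":2.4,"tz":-0.05,"wx":0,"wy":0,"wz":0,"gripper":1},{"tx":0,"ty":2.7,"tz":-0.05,"wx":0,"wy":0,"wz":0,"gripper":1},{"tx":0,"ty":2.9,"tz":-0.05,"wx":0,"wy":0,"wz":0,"gripper":1}]'
python3 -m creep '[{"tx":0,"ty":0.2,"tz":0,"wx":0,"wy":0,"wz":0,"gripper":1},{"tx":0,"ty":0.35,"tz":0,"wx":0,"wy":0,"wz":0,"gripper":1},{"tx":0,"ty":0.45,"tz":0,"wx":0,"wy":0,"wz":0,"gripper":1},{"tx":0,"ty":0.5,"tz":0,"wx":0,"wy":0,"wz":0,"gripper":1},{"tx":0,"ty":0.5,"tz":0,"wx":0,"wy":0,"wz":0,"gripper":1}]'
```

```text
time: 30.38
tool_pos: [473.5, -85.2, 41.3]
tcp_rot: [1.426, 1.567, -0.094]
contact_force: [-2.0, 5.2, 6.9]
grip_width: 15.6
time: 30.8
tool_pos: [477.3, -85.0, 41.3]
tcp_rot: [1.381, 1.569, -0.139]
contact_force: [-4.8, 3.4, 8.5]
grip_width: 15.9
```

```bash
python3 -m creep '[{"tx":0,"ty":0.1,"tz":0,"wx":0,"wy":0,"wz":0,"gripper":1},{"tx":0,"ty":0.15,"tz":0,"wx":0,"wy":0,"wz":0,"gripper":1},{"tx":0,"ty":0.15,"tz":0,"wx":0,"wy":0,"wz":0,"gripper":1},{"tx":0,"ty":0.15,"tz":0,"wx":0,"wy":0,"wz":0,"gripper":1}]'
```

```text
time: 31.13
tool_pos: [477.3, -85.0, 41.3]
tcp_rot: [-1.567, 1.57, -3.087]
contact_force: [-11.0, 1.8, 13.7]
grip_width: 15.6
```

```bash
python3 -m creep '[{"tx":0,"ty":0,"tz":0,"wx":0,"wy":0,"wz":0,"gripper":0.2},{"tx":0,"ty":0,"tz":0,"wx":0,"wy":0,"wz":0,"gripper":0.2},{"tx":0,"ty":0,"tz":0,"wx":0,"wy":0,"wz":0,"gripper":0.2},{"tx":-3,"ty":0,"tz":0,"wx":0,"wy":0,"wz":0,"gripper":0.2},{"tx":-7,"ty":0,"tz":0,"wx":0,"wy":0,"wz":0,"gripper":0.2},{"tx":-11,"ty":-2,"tz":0,"wx":0,"wy":0,"wz":0,"gripper":0.2},{"tx":-15,"ty":-3,"tz":0,"wx":0,"wy":0,"wz":0,"gripper":0.2},{"tx":-15,"ty":-3,"tz":0,"wx":0,"wy":0,"wz":0,"gripper":0.2}]'
python3 - <<'E'
from h import *
w=capture("wrist"); crop(w,80,0,400,220,2.4,"w23.png"); import pickle; pickle.dump(w,open("w23.pkl","wb"))
E
```

```text
time: 31.8
tool_pos: [451.1, -88.1, 197.5]
tcp_rot: [1.154, 1.555, -0.367]
contact_force: [1.2, -0.6, -0.5]
grip_width: 36.9
```

View pics/w23.png

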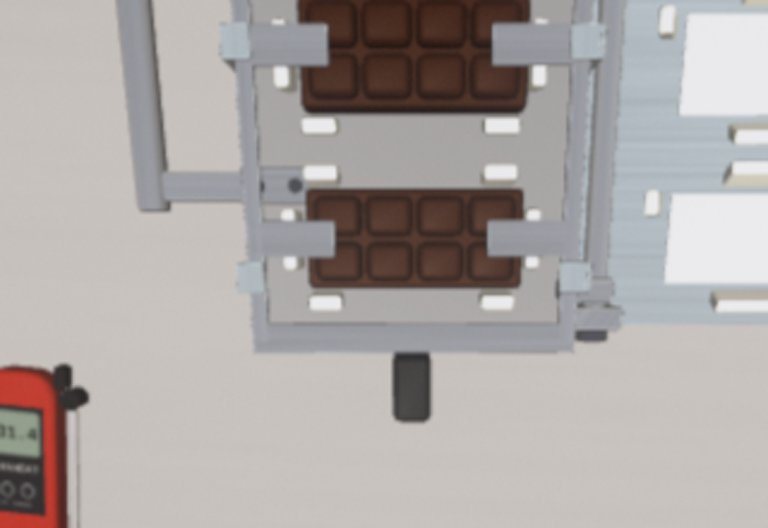

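```bash
python3 - <<'E'
from h import *; import pickle
print(tocall([540,32,190],down(np.radians(-87))))
w=pickle.load(open("w21.pkl","rb"))
print([onz(w,u/1.5,v/1.5,z).round(1) for u,v,z in [(336,3,32),(480,3,32)]])
E
python3 -m creep '[{"tx":0,"ty":2,"tz":-3,"wx":0,"wy":-0.01,"wz":0,"gripper":0.2},{"tx":0.7,"ty":5,"tz":-6.5,"wx":0,"wy":-0.01,"wz":0,"gripper":0.2},{"tx":0.7,"ty":7.5,"tz":-10,"wx":0,"wy":-0.01,"wz":0,"gripper":0.2},{"tx":0.7,"ty":9.5,"tz":-11.5,"wx":0,"wy":-0.01,"wz":0,"gripper":0.2},{"tx":0.7,"ty":9.5,"tz":-11.5,"wx":0,"wy":-0.01,"wz":0,"gripper":0.2},{"tx":0.7,"ty":9.5,"tz":-11.5,"wx":0,"wy":-0.01,"wz":0,"gripper":0.2},{"tx":0.7,"ty":9.5,"tz":-11.5,"wx":0,"wy":-0.01,"wz":0,"gripper":0.2}]'
python3 - <<'E'
from h import *
w=capture("wrist"); crop(w,80,0,400,240,2.4,"w24.png"); import pickle; pickle.dump(w,open("w24.pkl","wb"))
E
```

```text
(array([  0.56,   9.49, -11.53]), array([-0.00274901,  0.00526778, -0.01228524]))
[array([547.4,  30.5,  32. ]), array([652.5,  35.9,  32. ])]
time: 32.43
tool_pos: [537.4, 32.7, 182.3]
tcp_rot: [0.041, 1.56, -1.479]
contact_force: [-0.0, -0.8, -0.6]
grip_width: 36.8
```

View pics/w24.png

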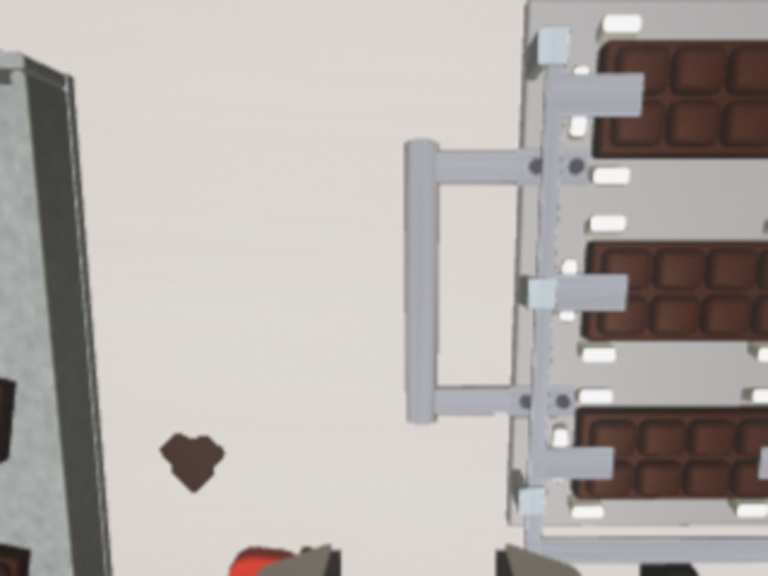

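Run:
```python
from h import *; import pickle
w=pickle.load(open("w24.pkl","rb")); f=lambda u,v:(80+u/2.4,v/2.4)
for u,v in [(421,145),(421,280),(421,418)]:
    print(onz(w,*f(u,v),25).round(1), depth(w,*f(u,v)).round(1))
print([onz(w,*f(u,280),25)[:2].round(1) for u in (405,438)])
a=pickle.load(open("w21.pkl","rb"))
t1,d1=ray(a,406/1.5,7/1.5)
print(tocall([598,32,9],down(np.radians(-87))))
```

```text
[654.3  35.4  25. ] [653.5  35.4  32.1]
[601.7  32.7  25. ] [602.   32.8  31.7]
[541.8  29.6  25. ] [543.3  29.8  31.6]
[array([601.4,  39.4]), array([602. ,  25.5])]
(array([17.38,  6.05,  0.13]), array([-0.00303215,  0.01093868, -0.00089462]))
```

```bash
python3 -m creep '[{"tx":0,"ty":2,"tz":0.07,"wx":-0.002,"wy":0.008,"wz":0,"gripper":0.4},{"tx":2,"ty":4.5,"tz":0.07,"wx":-0.002,"wy":0.008,"wz":0,"gripper":0.4},{"tx":5,"ty":6,"tz":0.07,"wx":-0.002,"wy":0.008,"wz":0,"gripper":0.4},{"tx":8,"ty":6,"tz":0.07,"wx":-0.002,"wy":0.008,"wz":0,"gripper":0.4},{"tx":10,"ty":6,"tz":0.07,"wx":-0.002,"wy":0.008,"wz":0,"gripper":0.4},{"tx":11,"ty":6,"tz":0.07,"wx":-0.002,"wy":0.008,"wz":0,"gripper":0.4},{"tx":11,"ty":6,"tz":0.07,"wx":-0.002,"wy":0.008,"wz":0,"gripper":0.4},{"tx":11,"ty":6,"tz":0.07,"wx":-0.002,"wy":0.008,"wz":0,"gripper":0.4}]'
python3 - <<'E'
from h import *
print(tocall([598,32.3,9],down(np.radians(-87))), get_obs()["grip_width"])
w=capture("wrist"); crop(w,80,60,400,360,2,"w25.png")
E
```

```text
time: 33.15
tool_pos: [598.2, 33.2, 74.3]
tcp_rot: [0.771, 1.567, -0.749]
contact_force: [-0.3, -0.2, -0.2]
grip_width: 27.3
(array([ 6.53, -0.04,  0.07]), array([-0.0016364 ,  0.00293327, -0.00284735])) 27.310724534367235
```

View pics/w25.png

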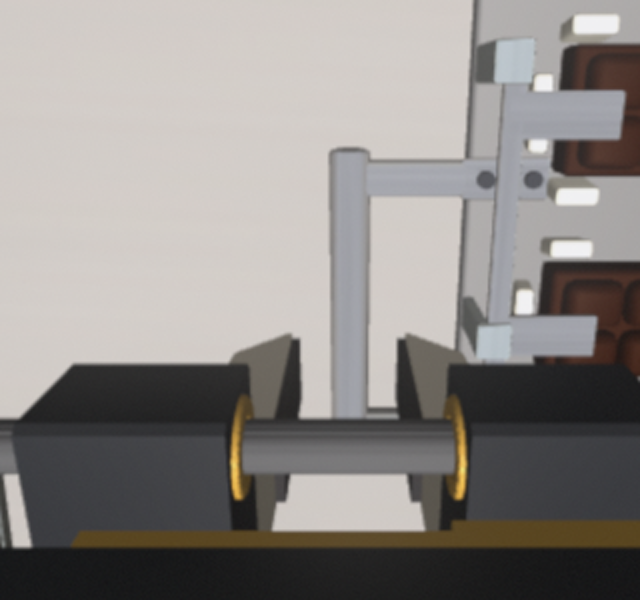

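Handle at column ~349, centred between the fingers (348). Descend and grip.

```bash
python3 -m creep '[{"tx":2,"ty":0,"tz":0.05,"wx":0,"wy":0.003,"wz":-0.002,"gripper":0.4},{"tx":4,"ty":0,"tz":0.05,"wx":0,"wy":0.003,"wz":-0.002,"gripper":0.4},{"tx":5.5,"ty":0,"tz":0.05,"wx":0,"wy":0.003,"wz":-0.002,"gripper":0.4},{"tx":6.3,"ty":0,"tz":0.05,"wx":0,"wy":0.003,"wz":-0.002,"gripper":0.4},{"tx":6.3,"ty":0,"tz":0.05,"wx":0,"wy":0.003,"wz":-0.002,"gripper":0.6},{"tx":6.3,"ty":0,"tz":0.05,"wx":0,"wy":0.003,"wz":-0.002,"gripper":0.8},{"tx":6.3,"ty":0,"tz":0.05,"wx":0,"wy":0.003,"wz":-0.002,"gripper":1},{"tx":6.3,"ty":0,"tz":0.05,"wx":0,"wy":0.003,"wz":-0.002,"gripper":1}]'
python3 -m creep '[{"tx":0,"ty":0,"tz":0,"wx":0,"wy":0,"wz":0,"gripper":1},{"tx":0,"ty":0,"tz":0,"wx":0,"wy":0,"wz":0,"gripper":1},{"tx":0,"ty":0,"tz":0,"wx":0,"wy":0,"wz":0,"gripper":1}]'
python3 - <<'E'
from h import *
print(tocall([598,32.3,9],down(np.radians(-87))))
for p in range(0,185,5):
    a=np.radians(p); y=190*np.cos(a)+11*np.sin(a); z=190*np.sin(a)-11*np.cos(a)
    print(p,"tx %.1f tz %.1f"%(-(z+11)/10,-(y-190)/10),end="; ")
E
```

```text
time: 33.87
tool_pos: [599.5, 32.7, 12.3]
tcp_rot: [1.303, 1.567, -0.216]
contact_force: [-0.5, -3.8, 1.5]
grip_width: 13.0
time: 34.12
tool_pos: [599.5, 32.7, 12.2]
tcp_rot: [1.334, 1.567, -0.185]
contact_force: [-0.4, -4.1, 6.0]
grip_width: 13.0
(array([ 0.32, -0.15,  0.03]), array([-0.00061903,  0.00081239, -0.0033671 ]))
0 tx -0.0 tz -0.0; 5 tx -1.7 tz -0.0; 10 tx -3.3 tz 0.1; 15 tx -5.0 tz 0.4; 20 tx -6.6 tz 0.8; 25 tx -8.1 tz 1.3; 30 tx -9.6 tz 2.0; 35 tx -11.1 tz 2.8; 40 tx -12.5 tz 3.7; 45 tx -13.8 tz 4.8; 50 tx -14.9 tz 5.9; 55 tx -16.0 tz 7.2; 60 tx -17.0 tz 8.5; 65 tx -17.9 tz 10.0; 70 tx -18.6 tz 11.5; 75 tx -19.2 tz 13.0; 80 tx -19.6 tz 14.6; 85 tx -19.9 tz 16.2; 90 tx -20.1 tz 17.9; 95 tx -20.1 tz 19.6; 100 tx -20.0 tz 21.2; 105 tx -19.7 tz 22.9; 110 tx -19.3 tz 24.5; 115 tx -18.8 tz 26.0; 120 tx -18.1 tz 27.5; 125 tx -17.3 tz 29.0; 130 tx -16.4 tz 30.4; 135 tx -15.3 tz 31.7; 140 tx -14.2 tz 32.8; 145 tx -12.9 tz 33.9; 150 tx -11.6 tz 34.9; 155 tx -10.1 tz 35.8; 160 tx -8.6 tz 36.5; 165 tx -7.1 tz 37.1; 170 tx -5.5 tz 37.5; 175 tx -3.9 tz 37.8; 180 tx -2.2 tz 38.0;
```

```bash
python3 -m creep '[{"tx":-1.7,"ty":0,"tz":0,"wx":0,"wy":0,"wz":0,"gripper":1},{"tx":-3.3,"ty":0,"tz":0.1,"wx":0,"wy":0,"wz":0,"gripper":1},{"tx":-5,"ty":0,"tz":0.4,"wx":0,"wy":0,"wz":0,"gripper":1},{"tx":-6.6,"ty":0,"tz":0.8,"wx":0,"wy":0,"wz":0,"gripper":1},{"tx":-8.1,"ty":0,"tz":1.3,"wx":0,"wy":0,"wz":0,"gripper":1},{"tx":-9.6,"ty":0,"tz":2,"wx":0,"wy":0,"wz":0,"gripper":1},{"tx":-11.1,"ty":0,"tz":2.8,"wx":0,"wy":0,"wz":0,"gripper":1},{"tx":-12.5,"ty":0,"tz":3.7,"wx":0,"wy":0,"wz":0,"gripper":1}]'
python3 - <<'E'
from h import *
w=capture("scene"); crop(w,220,100,360,230,4.5,"s8.png")
E
```

```text
time: 34.78
tool_pos: [600.9, -1.6, 136.6]
tcp_rot: [2.535, 1.566, 1.016]
contact_force: [3.8, 5.0, -3.3]
grip_width: 13.0
```

View pics/s8.png

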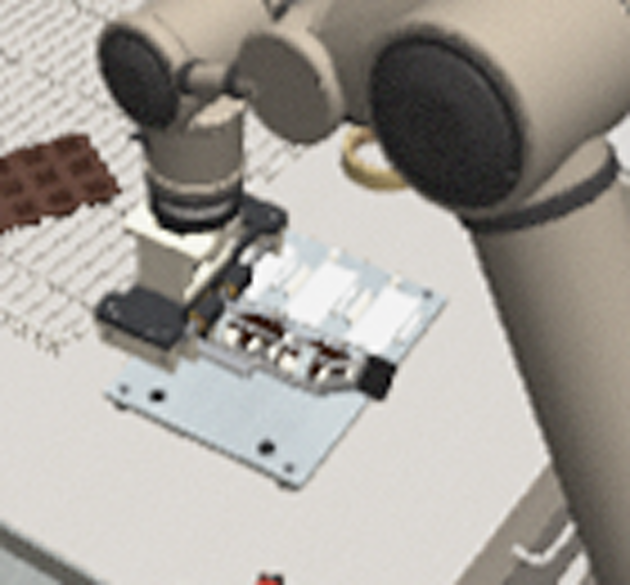

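```bash
python3 -m creep '[{"tx":-1.3,"ty":0,"tz":1.1,"wx":0,"wy":0,"wz":0,"gripper":1},{"tx":-2.4,"ty":0,"tz":2.2,"wx":0,"wy":0,"wz":0,"gripper":1},{"tx":-3.5,"ty":0,"tz":3.5,"wx":0,"wy":0,"wz":0,"gripper":1},{"tx":-4.5,"ty":0,"tz":4.8,"wx":0,"wy":0,"wz":0,"gripper":1},{"tx":-5.4,"ty":0,"tz":6.3,"wx":0,"wy":0,"wz":0,"gripper":1},{"tx":-6.1,"ty":0,"tz":7.8,"wx":0,"wy":0,"wz":0,"gripper":1},{"tx":-6.7,"ty":0,"tz":9.3,"wx":0,"wy":0,"wz":0,"gripper":1},{"tx":-7.1,"ty":0,"tz":10.9,"wx":0,"wy":0,"wz":0,"gripper":1}]'
```

```text
time: 35.5
tool_pos: [606.8, -109.8, 211.1]
tcp_rot: [2.028, 1.564, 0.511]
contact_force: [-3.9, 9.0, 20.8]
grip_width: 13.1
```

```bash
python3 -m creep '[{"tx":-0.1,"ty":0,"tz":0,"wx":0,"wy":0,"wz":0,"gripper":1},{"tx":-0.1,"ty":0,"tz":0,"wx":0,"wy":0,"wz":0,"gripper":1}]'
```

```text
time: 35.67
tool_pos: [606.9, -111.9, 211.4]
tcp_rot: [1.656, 1.564, 0.136]
contact_force: [-2.9, 4.3, 18.7]
grip_width: 13.3
```

```bash
python3 -m creep '[{"tx":-0.5,"ty":0,"tz":1.6,"wx":0,"wy":0,"wz":0,"gripper":1},{"tx":-0.7,"ty":0,"tz":3.3,"wx":0,"wy":0,"wz":0,"gripper":1},{"tx":-0.7,"ty":0,"tz":5,"wx":0,"wy":0,"wz":0,"gripper":1},{"tx":-0.6,"ty":0,"tz":6.6,"wx":0,"wy":0,"wz":0,"gripper":1},{"tx":-0.3,"ty":0,"tz":8.3,"wx":0,"wy":0,"wz":0,"gripper":1},{"tx":0.1,"ty":0,"tz":9.9,"wx":0,"wy":0,"wz":0,"gripper":1},{"tx":0.6,"ty":0,"tz":11.4,"wx":0,"wy":0,"wz":0,"gripper":1},{"tx":1.3,"ty":0,"tz":12.9,"wx":0,"wy":0,"wz":0,"gripper":1}]'
python3 - <<'E'
from h import *
w=capture("scene"); crop(w,220,100,360,230,4.5,"s9.png")
E
```

```text
time: 36.33
tool_pos: [612.9, -242.9, 193.9]
tcp_rot: [1.706, 1.57, 0.187]
contact_force: [4.4, -0.6, 2.2]
grip_width: 13.2
```

View pics/s9.png

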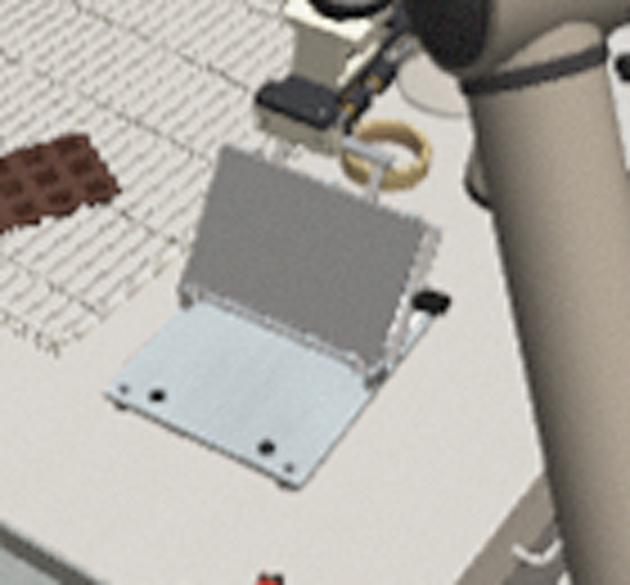

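Run:
```python
from h import *
c=capture("scene"); P=cloud(c)
for n,u,v in [("ring",306,134),("potlid",358,113),("potleft",335,120),("pot low-left",330,138),("potfront",348,145),("pot bottom",329,150)]: print(n,P[v,u].round(0))
Q=P.reshape(-1,3); m=(Q[:,0]>480)&(Q[:,0]<760)&(Q[:,1]<-330)&(Q[:,1]>-700)&(Q[:,2]>10)&(Q[:,2]<180); Q=Q[m]
for y in range(-340,-700,-30):
    s=Q[(Q[:,1]<=y)&(Q[:,1]>y-30)]
    if len(s): print(y,len(s),s.min(0).round(0),s.max(0).round(0))
crop(c,270,70,420,190,4.5,"s10.png")
```

```text
ring [ 555. -244.  212.]
potlid [ 475. -576.  153.]
potleft [305.  88. 596.]
pot low-left [306. 100. 544.]
potfront [254.  96. 543.]
pot bottom [303.  99. 502.]
-370 4 [ 745. -399.   19.] [ 752. -388.   30.]
-400 32 [ 645. -429.   11.] [ 753. -405.   31.]
-430 53 [ 540. -460.   10.] [ 708. -431.   47.]
-460 46 [ 562. -489.   10.] [ 715. -460.   61.]
-490 45 [ 639. -512.   10.] [ 709. -490.   30.]
-550 127 [ 480. -579.   11.] [ 729. -553.  155.]
-580 9 [ 481. -601.   10.] [ 731. -582.  155.]
-610 17 [ 484. -640.  126.] [ 511. -611.  135.]
-640 29 [ 481. -669.  121.] [ 523. -641.  131.]
-670 17 [ 483. -696.  119.] [ 509. -671.  129.]
```

View pics/s10.png

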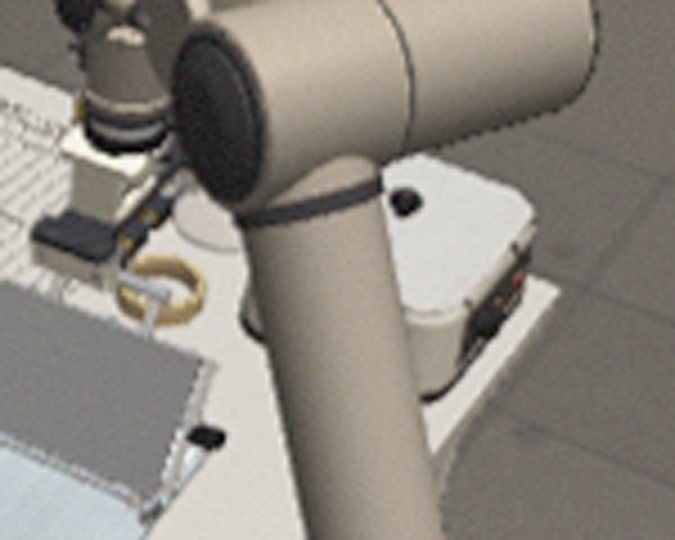

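```bash
python3 -m creep '[{"tx":0.8,"ty":0,"tz":1.5,"wx":0,"wy":0,"wz":0,"gripper":1},{"tx":1.7,"ty":0,"tz":2.9,"wx":0,"wy":0,"wz":0,"gripper":1},{"tx":2.8,"ty":0,"tz":4.2,"wx":0,"wy":0,"wz":0,"gripper":1},{"tx":3.9,"ty":0,"tz":5.3,"wx":0,"wy":0,"wz":0,"gripper":1},{"tx":5.2,"ty":0,"tz":6.4,"wx":0,"wy":0,"wz":0,"gripper":1},{"tx":6.5,"ty":0,"tz":7.4,"wx":0,"wy":0,"wz":0,"gripper":1},{"tx":8,"ty":0,"tz":8.3,"wx":0,"wy":0,"wz":0,"gripper":1},{"tx":9.5,"ty":0,"tz":9,"wx":0,"wy":0,"wz":0,"gripper":1}]'
python3 -m creep '[{"tx":0,"ty":0,"tz":0,"wx":0,"wy":0,"wz":0,"gripper":1},{"tx":0,"ty":0,"tz":0,"wx":0,"wy":0,"wz":0,"gripper":1}]'
```

```text
time: 37.1
tool_pos: [616.4, -332.4, 97.4]
tcp_rot: [-2.001, 1.569, 2.763]
contact_force: [-0.0, 0.0, -0.2]
grip_width: 13.0
time: 37.27
tool_pos: [616.3, -332.5, 97.2]
tcp_rot: [-1.634, 1.569, 3.13]
contact_force: [-0.2, -3.1, -1.4]
grip_width: 12.6
```

```bash
python3 -m creep '[{"tx":1,"ty":0,"tz":0.4,"wx":0,"wy":0,"wz":0,"gripper":1},{"tx":2,"ty":0,"tz":0.7,"wx":0,"wy":0,"wz":0,"gripper":1},{"tx":3.1,"ty":0,"tz":1,"wx":0,"wy":0,"wz":0,"gripper":1},{"tx":4,"ty":0,"tz":1.2,"wx":0,"wy":0,"wz":0,"gripper":1},{"tx":5,"ty":0,"tz":1.35,"wx":0,"wy":0,"wz":0,"gripper":1},{"tx":5.6,"ty":0,"tz":1.4,"wx":0,"wy":0,"wz":0,"gripper":1},{"tx":6.1,"ty":0,"tz":1.5,"wx":0,"wy":0,"wz":0,"gripper":1},{"tx":6.1,"ty":0,"tz":1.5,"wx":0,"wy":0,"wz":0,"gripper":1}]'
python3 -m creep '[{"tx":0.1,"ty":0,"tz":0,"wx":0,"wy":0,"wz":0,"gripper":1},{"tx":0.2,"ty":0,"tz":0,"wx":0,"wy":0,"wz":0,"gripper":1},{"tx":0.3,"ty":0,"tz":0,"wx":0,"wy":0,"wz":0,"gripper":1},{"tx":0.3,"ty":0,"tz":0,"wx":0,"wy":0,"wz":0,"gripper":1}]'
```

```text
time: 37.93
tool_pos: [617.1, -346.7, 36.4]
tcp_rot: [-2.009, 1.569, 2.755]
contact_force: [-3.3, -4.3, -2.1]
grip_width: 12.9
time: 38.27
tool_pos: [617.2, -346.8, 34.5]
tcp_rot: [-1.501, 1.57, -3.02]
contact_force: [-4.0, -5.8, -1.8]
grip_width: 13.3
```

```bash
python3 -m creep '[{"tx":0.1,"ty":0,"tz":0,"wx":0,"wy":0,"wz":0,"gripper":1},{"tx":0.2,"ty":0,"tz":0,"wx":0,"wy":0,"wz":0,"gripper":1},{"tx":0.3,"ty":0,"tz":0,"wx":0,"wy":0,"wz":0,"gripper":1},{"tx":0.3,"ty":0,"tz":0,"wx":0,"wy":0,"wz":0,"gripper":1}]'
```

```text
time: 38.6
tool_pos: [617.2, -346.9, 32.5]
tcp_rot: [-1.058, 1.57, -2.577]
contact_force: [-4.9, -4.9, 3.0]
grip_width: 13.2
```

Force turned to +3 N up: on the stop. Release slightly, lift and look.

```bash
python3 -m creep '[{"tx":0,"ty":0,"tz":0,"wx":0,"wy":0,"wz":0,"gripper":0.4},{"tx":0,"ty":0,"tz":0,"wx":0,"wy":0,"wz":0,"gripper":0.4},{"tx":0,"ty":0,"tz":0,"wx":0,"wy":0,"wz":0,"gripper":0.4},{"tx":-2,"ty":0,"tz":0,"wx":0,"wy":0,"wz":0,"gripper":0.4},{"tx":-6,"ty":0,"tz":0,"wx":0,"wy":0,"wz":0,"gripper":0.4},{"tx":-10,"ty":-3,"tz":-2,"wx":0,"wy":0,"wz":0,"gripper":0.4},{"tx":-14,"ty":-6,"tz":-4,"wx":0,"wy":0,"wz":0,"gripper":0.4},{"tx":-16,"ty":-9,"tz":-7,"wx":0,"wy":0,"wz":0,"gripper":0.4}]'
python3 - <<'E'
from h import *
print(tocall([440,-236,200],down(np.radians(-87))))
E
```

```text
time: 39.27
tool_pos: [543.3, -296.2, 179.7]
tcp_rot: [1.074, 1.566, -0.445]
contact_force: [0.6, 0.4, 0.4]
grip_width: 27.7
(array([ -2.09, -10.  ,  -6.54]), array([-0.00072191,  0.00229734, -0.00423882]))
```

```bash
python3 -m creep '[{"tx":-0.5,"ty":-3,"tz":-2,"wx":0,"wy":0,"wz":0,"gripper":0.1},{"tx":-1,"ty":-6,"tz":-4,"wx":0,"wy":0,"wz":0,"gripper":0.1},{"tx":-1,"ty":-9,"tz":-5.5,"wx":0,"wy":0,"wz":0,"gripper":0.1},{"tx":-1,"ty":-9,"tz":-5.5,"wx":0,"wy":0,"wz":0,"gripper":0.1},{"tx":-1,"ty":-9,"tz":-5.5,"wx":0,"wy":0,"wz":0,"gripper":0.1},{"tx":-1,"ty":-9,"tz":-5.5,"wx":0,"wy":0,"wz":0,"gripper":0.1}]'
python3 - <<'E'
from h import *
w=capture("wrist"); crop(w,0,0,512,384,1.5,"w26.png"); import pickle; pickle.dump(w,open("w26.pkl","wb"))
g=w["frame"].astype(int).max(2); m=(g<70).astype(np.uint8); m[225:]=0
P=cloud(w)
for k in cv2.findContours(m,cv2.RETR_EXTERNAL,cv2.CHAIN_APPROX_NONE)[0]:
    if cv2.contourArea(k)>150:
        x,y,a,b=cv2.boundingRect(k); print((x,y,a,b),onz(w,x+a/2,y+b/2,46).round(1),P[y+b//2,x+a//2].round(1))
print(tocall([485,-244,20],down(np.radians(-87))))
E
```

```text
time: 39.77
tool_pos: [451.2, -245.9, 187.8]
tcp_rot: [1.191, 1.568, -0.328]
contact_force: [-0.3, -0.4, 0.3]
grip_width: 41.2
(246, 136, 14, 28) [ 484.1 -243.4   46. ] [ 484.2 -243.4   46.7]
(45, 72, 15, 15) [540.4 -53.1  46. ] [541.8 -36.1  19.6]
(422, 53, 80, 172) [ 505.6 -449.4   46. ] [ 505.3 -451.6   42.8]
(array([16.77,  3.32, -0.06]), array([-0.00035563,  0.00090112, -0.00232335]))
```

View pics/w26.png

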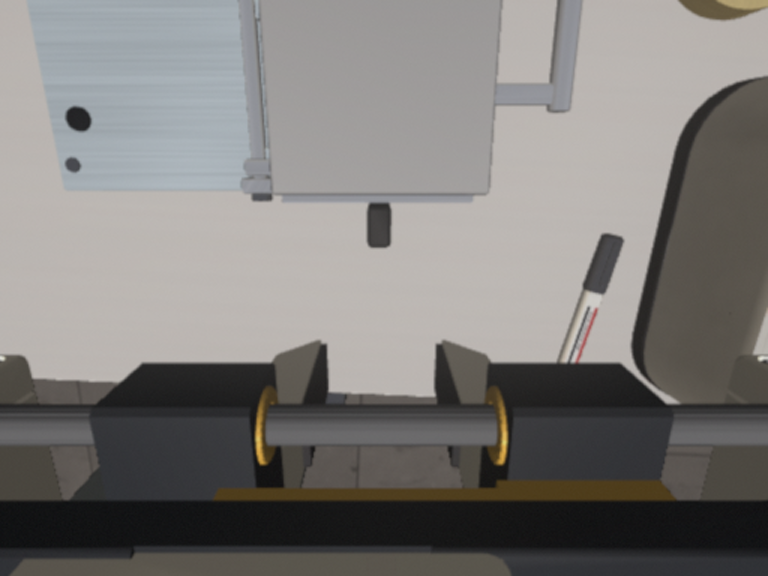

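Run:
```python
from h import *; import pickle
w=pickle.load(open("w26.pkl","rb")); P=cloud(w)
print("pen",onz(w,610/1.5,240/1.5,8).round(0),onz(w,570/1.5,350/1.5,8).round(0))
for u,v in [(640,340),(660,230),(690,140),(660,330),(700,350),(720,200)]: print(P[int(v/1.5),int(u/1.5)].round(0))
Q=P.reshape(-1,3); q=Q[(Q[:,2]>25)&(Q[:,2]<180)&(Q[:,1]<-360)&(Q[:,0]>350)&(Q[:,0]<620)]; 
for z in range(20,180,30):
    s=q[(q[:,2]>=z)&(q[:,2]<z+30)]; print(z,len(s), s[:,1].max().round(0) if len(s) else None)
```

```text
pen [ 476. -419.    8.] [ 384. -404.    8.]
[ 402. -449.   22.]
[ 487. -450.   16.]
[ 550. -451.   24.]
[ 417. -452.   39.]
[ 419. -454.   77.]
[ 513. -454.   62.]
20 3738 -448.0
50 5065 -451.0
80 3870 -453.0
110 211 -457.0
140 0 None
170 0 None
```

```bash
python3 -m creep '[{"tx":1,"ty":1.5,"tz":-0.05,"wx":0,"wy":0,"wz":-0.002,"gripper":0.1},{"tx":3,"ty":3.3,"tz":-0.05,"wx":0,"wy":0,"wz":-0.002,"gripper":0.1},{"tx":6,"ty":3.3,"tz":-0.05,"wx":0,"wy":0,"wz":-0.002,"gripper":0.1},{"tx":9,"ty":3.3,"tz":-0.05,"wx":0,"wy":0,"wz":-0.002,"gripper":0.1},{"tx":10,"ty":3.3,"tz":-0.05,"wx":0,"wy":0,"wz":-0.002,"gripper":0.1},{"tx":10,"ty":3.3,"tz":-0.05,"wx":0,"wy":0,"wz":-0.002,"gripper":0.1},{"tx":10,"ty":3.3,"tz":-0.05,"wx":0,"wy":0,"wz":-0.002,"gripper":0.1}]'
python3 - <<'E'
from h import *
print(tocall([484,-243.5,20],down(np.radians(-87))))
w=capture("wrist"); crop(w,80,60,400,360,2,"w27.png")
E
```

```text
time: 40.4
tool_pos: [483.8, -243.7, 87.3]
tcp_rot: [-1.795, 1.569, 2.969]
contact_force: [-0.6, -0.3, 1.0]
grip_width: 41.1
(array([ 6.73,  0.03, -0.02]), array([-0.00059434, -0.00033964,  0.00148935]))
```

View pics/w27.png

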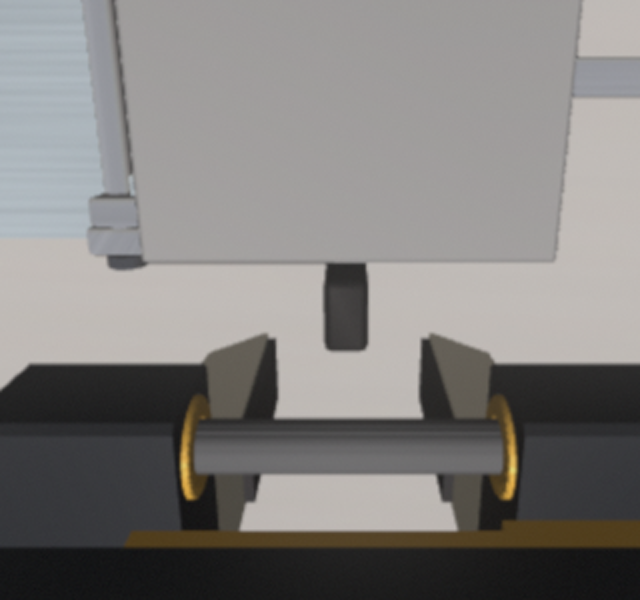

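```bash
python3 -m creep '[{"tx":2,"ty":-0.2,"tz":0,"wx":0,"wy":0,"wz":0,"gripper":0.1},{"tx":4,"ty":-0.2,"tz":0,"wx":0,"wy":0,"wz":0,"gripper":0.1},{"tx":5.5,"ty":-0.2,"tz":0,"wx":0,"wy":0,"wz":0,"gripper":0.1},{"tx":6.5,"ty":-0.2,"tz":0,"wx":0,"wy":0,"wz":0,"gripper":0.1},{"tx":6.5,"ty":-0.2,"tz":0,"wx":0,"wy":0,"wz":0,"gripper":0.4},{"tx":6.5,"ty":-0.2,"tz":0,"wx":0,"wy":0,"wz":0,"gripper":0.7},{"tx":6.5,"ty":-0.2,"tz":0,"wx":0,"wy":0,"wz":0,"gripper":1},{"tx":6.5,"ty":-0.2,"tz":0,"wx":0,"wy":0,"wz":0,"gripper":1}]'
python3 -m creep '[{"tx":0,"ty":0,"tz":0,"wx":0,"wy":0,"wz":0,"gripper":1},{"tx":0,"ty":0,"tz":0,"wx":0,"wy":0,"wz":0,"gripper":1},{"tx":0,"ty":0,"tz":0,"wx":0,"wy":0,"wz":0,"gripper":1}]'
```

```text
time: 41.12
tool_pos: [481.8, -244.0, 23.6]
tcp_rot: [0.374, 1.569, -1.145]
contact_force: [0.4, 0.1, 1.0]
grip_width: 19.4
time: 41.37
tool_pos: [481.5, -243.1, 23.4]
tcp_rot: [-2.026, 1.571, 2.738]
contact_force: [0.4, 3.1, 6.7]
grip_width: 16.0
```

Gripped at 16.0 mm. Draw out 34 mm.

```bash
python3 -m creep '[{"tx":0,"ty":-0.4,"tz":0,"wx":0,"wy":0,"wz":0,"gripper":1},{"tx":0,"ty":-0.8,"tz":0,"wx":0,"wy":0,"wz":0,"gripper":1},{"tx":0,"ty":-1.2,"tz":0,"wx":0,"wy":0,"wz":0,"gripper":1},{"tx":0,"ty":-1.6,"tz":0,"wx":0,"wy":0,"wz":0,"gripper":1},{"tx":0,"ty":-2,"tz":0,"wx":0,"wy":0,"wz":0,"gripper":1},{"tx":0,"ty":-2.4,"tz":0,"wx":0,"wy":0,"wz":0,"gripper":1},{"tx":0,"ty":-2.8,"tz":0,"wx":0,"wy":0,"wz":0,"gripper":1},{"tx":0,"ty":-3.1,"tz":0,"wx":0,"wy":0,"wz":0,"gripper":1}]'
python3 -m creep '[{"tx":0,"ty":-0.15,"tz":0,"wx":0,"wy":0,"wz":0,"gripper":1},{"tx":0,"ty":-0.3,"tz":0,"wx":0,"wy":0,"wz":0,"gripper":1},{"tx":0,"ty":-0.4,"tz":0,"wx":0,"wy":0,"wz":0,"gripper":1},{"tx":0,"ty":-0.5,"tz":0,"wx":0,"wy":0,"wz":0,"gripper":1},{"tx":0,"ty":-0.5,"tz":0,"wx":0,"wy":0,"wz":0,"gripper":1},{"tx":0,"ty":-0.5,"tz":0,"wx":0,"wy":0,"wz":0,"gripper":1}]'
```

```text
time: 42.03
tool_pos: [450.7, -244.7, 23.4]
tcp_rot: [1.159, 1.57, -0.36]
contact_force: [0.7, 4.7, 5.6]
grip_width: 16.1
time: 42.53
tool_pos: [447.6, -244.9, 23.5]
tcp_rot: [1.339, 1.567, -0.18]
contact_force: [9.6, 7.2, 1.7]
grip_width: 15.8
```

```bash
python3 -m creep '[{"tx":0,"ty":0,"tz":0,"wx":0,"wy":0,"wz":0,"gripper":0.3},{"tx":0,"ty":0,"tz":0,"wx":0,"wy":0,"wz":0,"gripper":0.3},{"tx":0,"ty":0,"tz":0,"wx":0,"wy":0,"wz":0,"gripper":0.3},{"tx":-3,"ty":0,"tz":0,"wx":0,"wy":0,"wz":0,"gripper":0.3},{"tx":-7,"ty":0,"tz":0,"wx":0,"wy":0,"wz":0,"gripper":0.4},{"tx":-10,"ty":2,"tz":1,"wx":0,"wy":0,"wz":0,"gripper":0.4},{"tx":-12,"ty":5,"tz":3,"wx":0,"wy":0,"wz":0,"gripper":0.4},{"tx":-12,"ty":8,"tz":5,"wx":0,"wy":0,"wz":0,"gripper":0.4}]'
python3 - <<'E'
from h import *
print(tocall([617,-346.9,110],down(np.radians(-87))))
E
```

```text
time: 43.2
tool_pos: [530.3, -293.1, 148.4]
tcp_rot: [0.758, 1.562, -0.761]
contact_force: [1.2, -0.8, -0.0]
grip_width: 27.7
(array([3.92, 8.36, 5.8 ]), array([-0.0008131 ,  0.00604994, -0.00572486]))
```

```bash
python3 -m creep '[{"tx":0,"ty":3,"tz":2,"wx":0,"wy":0,"wz":0,"gripper":0.4},{"tx":0,"ty":6,"tz":4,"wx":0,"wy":0,"wz":0,"gripper":0.4},{"tx":2,"ty":8,"tz":5.5,"wx":0,"wy":0,"wz":0,"gripper":0.4},{"tx":4,"ty":8,"tz":5.5,"wx":0,"wy":0,"wz":0,"gripper":0.4},{"tx":4,"ty":8,"tz":5.5,"wx":0,"wy":0,"wz":0,"gripper":0.4},{"tx":4,"ty":8,"tz":5.5,"wx":0,"wy":0,"wz":0,"gripper":0.4}]'
python3 - <<'E'
from h import *
print(tocall([617,-346.9,33],down(np.radians(-87))))
w=capture("wrist"); crop(w,80,60,400,360,2,"w28.png")
E
```

```text
time: 43.7
tool_pos: [609.1, -341.4, 100.3]
tcp_rot: [-2.073, 1.565, 2.691]
contact_force: [-0.2, -0.5, 1.3]
grip_width: 27.4
(array([6.73, 0.8 , 0.61]), array([-0.0009126 , -0.00279315,  0.00508353]))
```

View pics/w28.png

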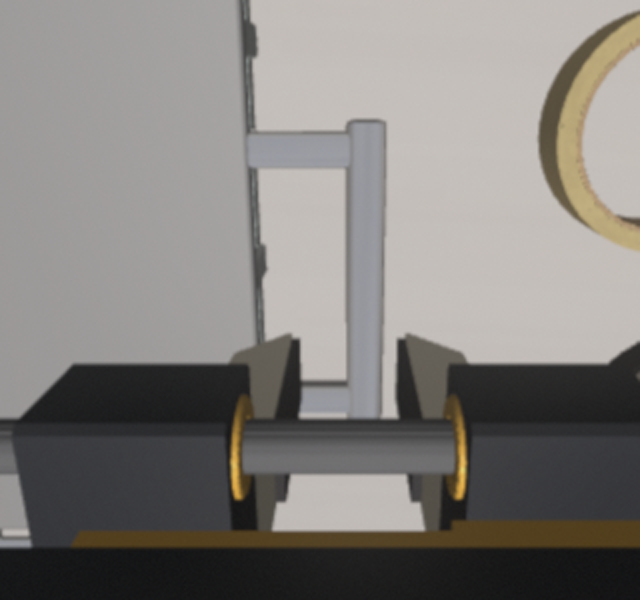

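```bash
python3 -m creep '[{"tx":0,"ty":0.8,"tz":0.6,"wx":0,"wy":0,"wz":0.003,"gripper":0.4},{"tx":1.5,"ty":0.8,"tz":0.6,"wx":0,"wy":0,"wz":0.003,"gripper":0.4},{"tx":3.5,"ty":0.8,"tz":0.6,"wx":0,"wy":0,"wz":0.003,"gripper":0.4},{"tx":5.5,"ty":0.8,"tz":0.6,"wx":0,"wy":0,"wz":0.003,"gripper":0.4},{"tx":6.6,"ty":0.8,"tz":0.6,"wx":0,"wy":0,"wz":0.003,"gripper":0.4},{"tx":6.6,"ty":0.8,"tz":0.6,"wx":0,"wy":0,"wz":0.003,"gripper":0.6},{"tx":6.6,"ty":0.8,"tz":0.6,"wx":0,"wy":0,"wz":0.003,"gripper":0.8},{"tx":6.6,"ty":0.8,"tz":0.6,"wx":0,"wy":0,"wz":0.003,"gripper":1}]'
python3 -m creep '[{"tx":0,"ty":0,"tz":0,"wx":0,"wy":0,"wz":0,"gripper":1},{"tx":0,"ty":0,"tz":0,"wx":0,"wy":0,"wz":0,"gripper":1},{"tx":0,"ty":0,"tz":0,"wx":0,"wy":0,"wz":0,"gripper":1}]'
python3 - <<'E'
import numpy as np
for p in range(180,-5,-5):
    a=np.radians(p); y=190*np.cos(a)+11*np.sin(a); z=190*np.sin(a)-11*np.cos(a)
    print(p,"tx %.1f tz %.1f"%(-(z-11)/10,-(y+190)/10),end="; ")
E
```

```text
time: 44.42
tool_pos: [619.0, -346.8, 37.8]
tcp_rot: [1.825, 1.568, 0.306]
contact_force: [-0.0, -1.7, -0.8]
grip_width: 13.1
time: 44.67
tool_pos: [619.0, -346.9, 37.8]
tcp_rot: [1.617, 1.568, 0.098]
contact_force: [-1.5, 5.3, 4.5]
grip_width: 13.2
180 tx -0.0 tz -0.0; 175 tx -1.7 tz -0.2; 170 tx -3.3 tz -0.5; 165 tx -4.9 tz -0.9; 160 tx -6.4 tz -1.5; 155 tx -7.9 tz -2.2; 150 tx -9.4 tz -3.1; 145 tx -10.7 tz -4.1; 140 tx -12.0 tz -5.2; 135 tx -13.1 tz -6.3; 130 tx -14.2 tz -7.6; 125 tx -15.1 tz -9.0; 120 tx -15.9 tz -10.5; 115 tx -16.6 tz -12.0; 110 tx -17.1 tz -13.5; 105 tx -17.5 tz -15.1; 100 tx -17.8 tz -16.8; 95 tx -17.9 tz -18.4; 90 tx -17.9 tz -20.1; 85 tx -17.7 tz -21.8; 80 tx -17.4 tz -23.4; 75 tx -17.0 tz -25.0; 70 tx -16.4 tz -26.5; 65 tx -15.7 tz -28.0; 60 tx -14.8 tz -29.5; 55 tx -13.8 tz -30.8; 50 tx -12.7 tz -32.1; 45 tx -11.6 tz -33.2; 40 tx -10.3 tz -34.3; 35 tx -8.9 tz -35.2; 30 tx -7.4 tz -36.0; 25 tx -5.9 tz -36.7; 20 tx -4.4 tz -37.2; 15 tx -2.8 tz -37.6; 10 tx -1.1 tz -37.9; 5 tx 0.5 tz -38.0; 0 tx 2.2 tz -38.0;
```

```bash
python3 -m creep '[{"tx":-0.5,"ty":0,"tz":0,"wx":0,"wy":0,"wz":0,"gripper":1},{"tx":-1,"ty":0,"tz":-0.1,"wx":0,"wy":0,"wz":0,"gripper":1},{"tx":-1.7,"ty":0,"tz":-0.2,"wx":0,"wy":0,"wz":0,"gripper":1},{"tx":-2.5,"ty":0,"tz":-0.3,"wx":0,"wy":0,"wz":0,"gripper":1},{"tx":-3.3,"ty":0,"tz":-0.5,"wx":0,"wy":0,"wz":0,"gripper":1},{"tx":-4.1,"ty":0,"tz":-0.7,"wx":0,"wy":0,"wz":0,"gripper":1},{"tx":-4.9,"ty":0,"tz":-0.9,"wx":0,"wy":0,"wz":0,"gripper":1},{"tx":-6.4,"ty":0,"tz":-1.5,"wx":0,"wy":0,"wz":0,"gripper":1}]'
python3 - <<'E'
from h import *
w=capture("scene"); crop(w,220,100,360,230,4.5,"s11.png")
E
```

```text
time: 45.33
tool_pos: [618.2, -333.4, 100.2]
tcp_rot: [1.134, 1.568, -0.385]
contact_force: [5.8, -0.5, -4.9]
grip_width: 12.8
```

View pics/s11.png

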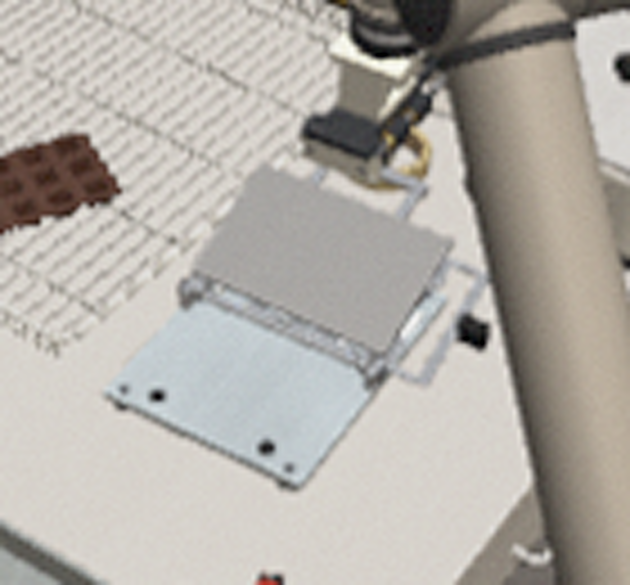

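```bash
python3 -m creep '[{"tx":-1.5,"ty":-0.05,"tz":-0.7,"wx":0,"wy":0,"wz":0,"gripper":1},{"tx":-3,"ty":-0.1,"tz":-1.6,"wx":0,"wy":0,"wz":0,"gripper":1},{"tx":-4.3,"ty":-0.1,"tz":-2.6,"wx":0,"wy":0,"wz":0,"gripper":1},{"tx":-5.6,"ty":-0.1,"tz":-3.7,"wx":0,"wy":0,"wz":0,"gripper":1},{"tx":-6.7,"ty":-0.1,"tz":-4.8,"wx":0,"wy":0,"wz":0,"gripper":1},{"tx":-7.8,"ty":-0.1,"tz":-6.1,"wx":0,"wy":0,"wz":0,"gripper":1},{"tx":-8.7,"ty":-0.1,"tz":-7.5,"wx":0,"wy":0,"wz":0,"gripper":1},{"tx":-9.5,"ty":-0.1,"tz":-9,"wx":0,"wy":0,"wz":0,"gripper":1}]'
```

```text
time: 46.05
tool_pos: [613.7, -246.8, 200.4]
tcp_rot: [0.758, 1.556, -0.762]
contact_force: [4.8, -5.8, 6.4]
grip_width: 12.7
```

Run:
```python
from h import *
w=capture("scene"); crop(w,220,100,360,230,4.5,"s12.png")
```

```text
(no output)
```

View pics/s12.png

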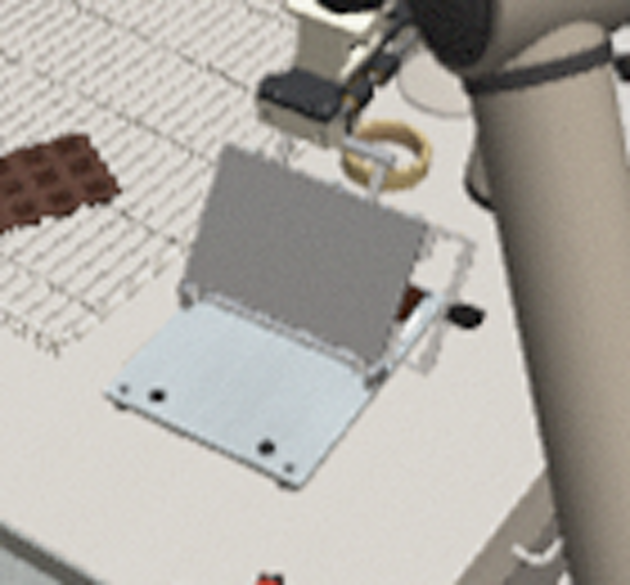

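```bash
python3 -m creep '[{"tx":-0.8,"ty":-0.05,"tz":-1.5,"wx":0,"wy":0,"wz":0,"gripper":1},{"tx":-1.4,"ty":-0.1,"tz":-3,"wx":0,"wy":0,"wz":0,"gripper":1},{"tx":-1.8,"ty":-0.1,"tz":-4.6,"wx":0,"wy":0,"wz":0,"gripper":1},{"tx":-2.2,"ty":-0.1,"tz":-6.3,"wx":0,"wy":0,"wz":0,"gripper":1},{"tx":-2.3,"ty":-0.1,"tz":-7.9,"wx":0,"wy":0,"wz":0,"gripper":1},{"tx":-2.3,"ty":-0.1,"tz":-9.6,"wx":0,"wy":0,"wz":0,"gripper":1},{"tx":-2.1,"ty":-0.1,"tz":-11.3,"wx":0,"wy":0,"wz":0,"gripper":1},{"tx":-1.8,"ty":-0.1,"tz":-12.9,"wx":0,"wy":0,"wz":0,"gripper":1}]'
```

```text
time: 46.77
tool_pos: [606.0, -114.7, 216.3]
tcp_rot: [1.129, 1.561, -0.391]
contact_force: [6.0, -1.8, -2.0]
grip_width: 13.1
```

```bash
python3 -m creep '[{"tx":0.4,"ty":-0.05,"tz":-1.6,"wx":0,"wy":0,"wz":0,"gripper":1},{"tx":1,"ty":-0.1,"tz":-3.1,"wx":0,"wy":0,"wz":0,"gripper":1},{"tx":1.7,"ty":-0.1,"tz":-4.6,"wx":0,"wy":0,"wz":0,"gripper":1},{"tx":2.6,"ty":-0.1,"tz":-6.1,"wx":0,"wy":0,"wz":0,"gripper":1},{"tx":3.6,"ty":-0.1,"tz":-7.4,"wx":0,"wy":0,"wz":0,"gripper":1},{"tx":4.7,"ty":-0.1,"tz":-8.7,"wx":0,"wy":0,"wz":0,"gripper":1},{"tx":5.8,"ty":-0.1,"tz":-9.8,"wx":0,"wy":0,"wz":0,"gripper":1},{"tx":7.1,"ty":-0.1,"tz":-10.9,"wx":0,"wy":0,"wz":0,"gripper":1}]'
python3 - <<'E'
from h import *
w=capture("scene"); crop(w,220,100,360,230,4.5,"s13.png")
E
```

```text
time: 47.43
tool_pos: [599.5, -5.7, 144.2]
tcp_rot: [1.229, 1.563, -0.29]
contact_force: [5.4, -2.1, -0.9]
grip_width: 12.7
```

View pics/s13.png

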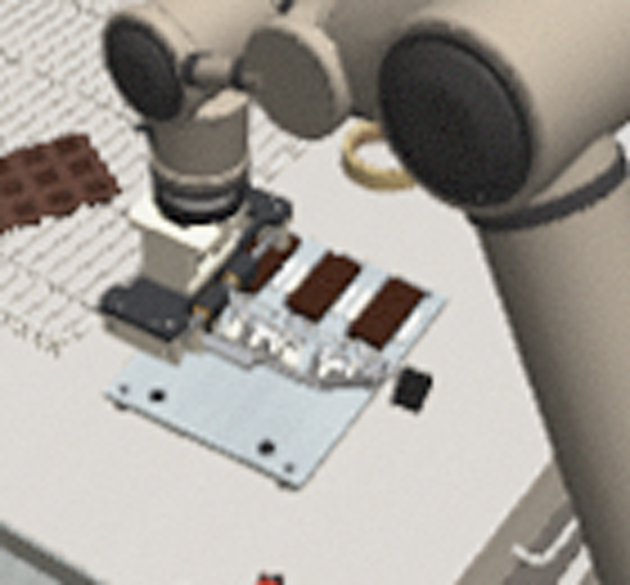

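```bash
python3 -m creep '[{"tx":1.4,"ty":-0.05,"tz":-0.9,"wx":0,"wy":0,"wz":0,"gripper":1},{"tx":2.9,"ty":-0.1,"tz":-1.7,"wx":0,"wy":0,"wz":0,"gripper":1},{"tx":4.4,"ty":-0.1,"tz":-2.4,"wx":0,"wy":0,"wz":0,"gripper":1},{"tx":5.9,"ty":-0.1,"tz":-2.9,"wx":0,"wy":0,"wz":0,"gripper":1},{"tx":7.3,"ty":-0.1,"tz":-3.3,"wx":0,"wy":0,"wz":0,"gripper":1},{"tx":8.5,"ty":-0.1,"tz":-3.5,"wx":0,"wy":0,"wz":0,"gripper":1},{"tx":9.6,"ty":-0.1,"tz":-3.6,"wx":0,"wy":0,"wz":0,"gripper":1},{"tx":10.5,"ty":-0.1,"tz":-3.7,"wx":0,"wy":0,"wz":0,"gripper":1}]'
python3 -m creep '[{"tx":0.4,"ty":0,"tz":0,"wx":0,"wy":0,"wz":0,"gripper":1},{"tx":0.8,"ty":0,"tz":0,"wx":0,"wy":0,"wz":0,"gripper":1},{"tx":1.2,"ty":0,"tz":0,"wx":0,"wy":0,"wz":0,"gripper":1},{"tx":1.5,"ty":0,"tz":0,"wx":0,"wy":0,"wz":0,"gripper":1},{"tx":1.8,"ty":0,"tz":0,"wx":0,"wy":0,"wz":0,"gripper":1},{"tx":1.8,"ty":0,"tz":0,"wx":0,"wy":0,"wz":0,"gripper":1}]'
```

```text
time: 48.15
tool_pos: [597.2, 32.4, 38.4]
tcp_rot: [1.597, 1.563, 0.078]
contact_force: [6.0, 4.4, -0.3]
grip_width: 13.2
time: 48.65
tool_pos: [597.2, 32.7, 20.5]
tcp_rot: [1.677, 1.564, 0.158]
contact_force: [5.4, 7.9, -2.3]
grip_width: 12.9
```

```bash
python3 -m creep '[{"tx":0.2,"ty":0,"tz":0,"wx":0,"wy":0,"wz":0,"gripper":1},{"tx":0.3,"ty":0,"tz":0,"wx":0,"wy":0,"wz":0,"gripper":1},{"tx":0.4,"ty":0,"tz":0,"wx":0,"wy":0,"wz":0,"gripper":1},{"tx":0.5,"ty":0,"tz":0,"wx":0,"wy":0,"wz":0,"gripper":1},{"tx":0.5,"ty":0,"tz":0,"wx":0,"wy":0,"wz":0,"gripper":1},{"tx":0.5,"ty":0,"tz":0,"wx":0,"wy":0,"wz":0,"gripper":1}]'
```

```text
time: 49.15
tool_pos: [597.2, 32.5, 15.9]
tcp_rot: [1.644, 1.564, 0.124]
contact_force: [6.2, 7.3, -2.0]
grip_width: 12.6
```

```bash
python3 -m creep '[{"tx":0.05,"ty":0,"tz":0,"wx":0,"wy":0,"wz":0,"gripper":1},{"tx":0.1,"ty":0,"tz":0,"wx":0,"wy":0,"wz":0,"gripper":1},{"tx":0.15,"ty":0,"tz":0,"wx":0,"wy":0,"wz":0,"gripper":1},{"tx":0.15,"ty":0,"tz":0,"wx":0,"wy":0,"wz":0,"gripper":1}]'
```

```text
time: 49.48
tool_pos: [597.2, 32.5, 14.4]
tcp_rot: [1.63, 1.564, 0.111]
contact_force: [4.9, 7.6, -1.3]
grip_width: 13.1
```

```bash
python3 -m creep '[{"tx":0.1,"ty":0,"tz":0,"wx":0,"wy":0,"wz":0,"gripper":1},{"tx":0.2,"ty":0,"tz":0,"wx":0,"wy":0,"wz":0,"gripper":1},{"tx":0.2,"ty":0,"tz":0,"wx":0,"wy":0,"wz":0,"gripper":1},{"tx":0.2,"ty":0,"tz":0,"wx":0,"wy":0,"wz":0,"gripper":1}]'
```

```text
time: 49.82
tool_pos: [597.3, 32.5, 14.2]
tcp_rot: [1.606, 1.563, 0.087]
contact_force: [-0.4, 7.0, 11.6]
grip_width: 12.6
```

On the stop (11.6 N, no further travel). Release, lift, look.

```bash
python3 -m creep '[{"tx":0,"ty":0,"tz":0,"wx":0,"wy":0,"wz":0,"gripper":0.4},{"tx":0,"ty":0,"tz":0,"wx":0,"wy":0,"wz":0,"gripper":0.4},{"tx":0,"ty":0,"tz":0,"wx":0,"wy":0,"wz":0,"gripper":0.4},{"tx":-2,"ty":0,"tz":0,"wx":0,"wy":0,"wz":0,"gripper":0.4},{"tx":-6,"ty":0,"tz":0,"wx":0,"wy":0,"wz":0,"gripper":0.4},{"tx":-10,"ty":-1,"tz":1,"wx":0,"wy":0,"wz":0,"gripper":0.4},{"tx":-14,"ty":-3,"tz":4,"wx":0,"wy":0,"wz":0,"gripper":0.4},{"tx":-18,"ty":-5,"tz":7,"wx":0,"wy":0,"wz":0,"gripper":0.4}]'
python3 -m creep '[{"tx":-3,"ty":-3,"tz":3,"wx":0,"wy":0,"wz":0,"gripper":0.4},{"tx":-6,"ty":-6,"tz":6,"wx":0,"wy":0,"wz":0,"gripper":0.4},{"tx":-9,"ty":-8,"tz":9,"wx":0,"wy":0,"wz":0,"gripper":0.4},{"tx":-9,"ty":-8,"tz":11,"wx":0,"wy":0,"wz":0,"gripper":0.4},{"tx":-9,"ty":-8,"tz":11,"wx":0,"wy":0,"wz":0,"gripper":0.4},{"tx":-9,"ty":-8,"tz":11,"wx":0,"wy":0,"wz":0,"gripper":0.4}]'
python3 - <<'E'
from h import *
w=capture("wrist"); crop(w,0,0,512,384,1.5,"w30.png"); import pickle; pickle.dump(w,open("w30.pkl","wb"))
for b in bars(w,z=38): print(b) if b[6][1]<80 else 0
c=capture("scene"); crop(c,0,0,512,384,1.5,"s14.png")
c=capture("side"); crop(c,0,0,512,384,1.5,"sd2.png")
E
```

```text
time: 50.48
tool_pos: [556.2, -26.8, 173.6]
tcp_rot: [1.243, 1.569, -0.275]
contact_force: [0.8, -1.2, -0.3]
grip_width: 27.3
time: 50.98
tool_pos: [482.1, -142.3, 262.7]
tcp_rot: [1.213, 1.568, -0.311]
contact_force: [0.4, 0.9, -0.5]
grip_width: 27.6
(array([ 84., 198.]), 416.8, 88.2, 115.0, 36.8, 175.9, array([11.3, 16.3, 17.3]))
(array([333., 123.]), 539.8, -237.7, 88.4, 38.5, 93.5, array([37.1, 37.8, 38.4]))
(array([337.,  62.]), 609.0, -234.2, 88.9, 39.1, 92.7, array([37. , 37.7, 38.4]))
```

View pics/w30.png

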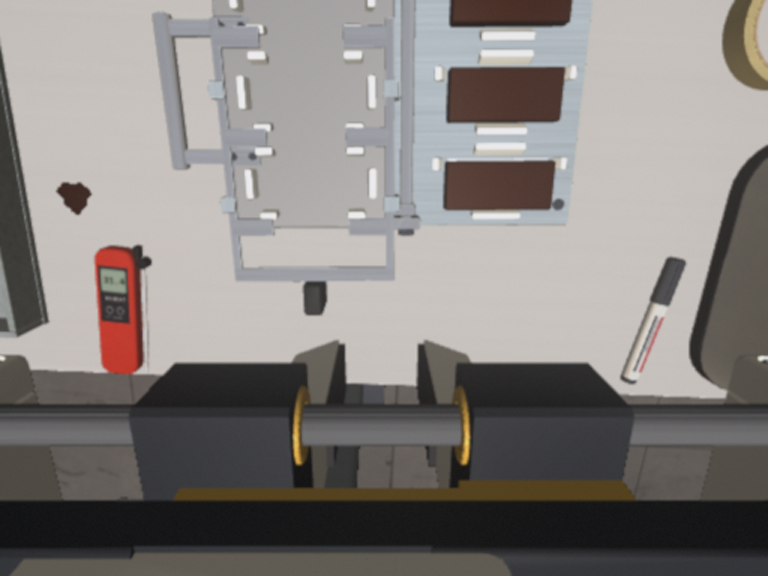

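View pics/s14.png

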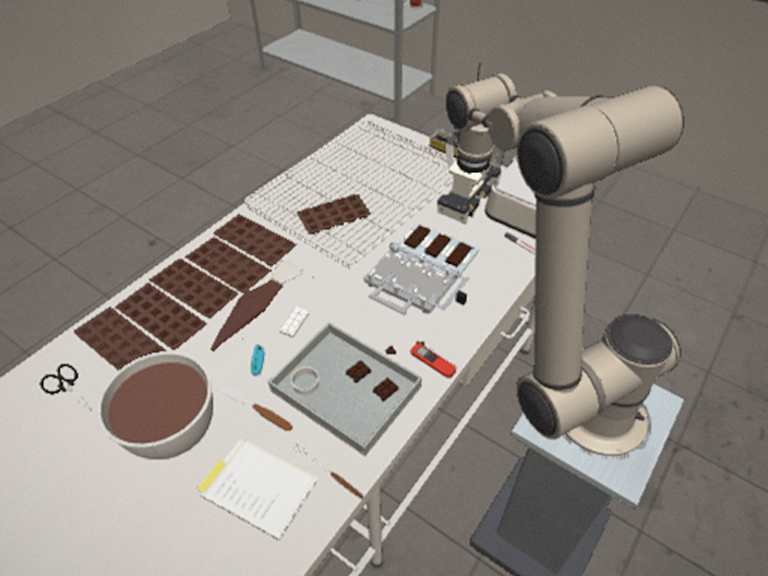

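View pics/sd2.png

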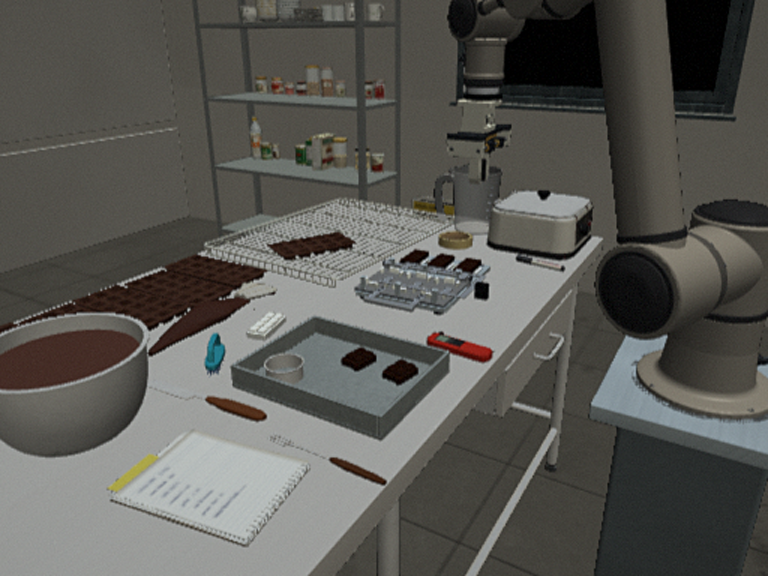

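Run:
```python
from h import *; import pickle
w=pickle.load(open("w30.pkl","rb")); P=cloud(w)
s=P[1:12,305:375].reshape(-1,3); print("bar3",np.nanpercentile(s[:,2],[5,50,95]).round(1))
print("grip",onz(w,315/1.5,297/1.5,60).round(1), "handle",P[int(90/1.5),int(172/1.5)].round(1),"plate floor",P[int(60/1.5),int(300/1.5)].round(1))
c=capture("scene"); Q=cloud(c)
for u,v in [(417,237),(438,243),(458,252)]: print(Q[int(v/1.5),int(u/1.5)].round(1))
o=get_obs(); print(o["time"],o["contact_force"].round(1))
```

```text
bar3 [36.2 37.7 39.1]
grip [442.7 -89.1  60. ] handle [601.1  30.5  30.2] plate floor [628.1 -71.9  27.2]
[ 668.2 -219.3   39.1]
[ 602.6 -232.2   40.8]
[ 538.5 -237.4   36.3]
51.1833 [0.6 0.2 0.1]
```

Run:
```python
from plant import *
print(close_job())
```

```text
the job is handed in; nothing more can be done
None
```

The job is done and handed in at about 51 s. All three whole bars lie fully down in nests 1–3, backs up.

**What I did, in order:**
1. Drew the slide out of the way and seated the three bars face-up in the pockets.
2. Pushed the slide in; it stopped after 33.5 mm, at 11 N.
3. Swung the plate right over onto the nests.
4. Drew the slide out; it stopped after 33.9 mm, at about 10 N.
5. Swung the plate back to lie open.

**Last checks:**
- **Bars:** the wrist camera reads the three backs at about 37.7 mm, against the 38 mm expected for a bar fully down. The coarser scene camera read 36–41 mm for the same bars.
- **Plate and slide:** the plate lies open on its stop, with the pocket floor at about 27 mm and the handle top at about 30 mm. The slide grip stands at x = 443 mm, which is its drawn-out position.
- **Crate and table:** both broken pieces and the cutter are still in the crate. The pen, thermometer, dipping fork and white bar look untouched in the final pictures, by eye only.
- **Forces:** the highest force I read was about 21 N, an upward push on the tool during the first swing. Readings came only at the end of each move, so a short peak in between could have been missed.

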